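# Tip a whetstone fine side up and wedge it fast

## Robot

A 7-joint arm with a two-finger parallel gripper is mounted at the origin on the work surface. World frame = base frame: x ahead of the robot, y to its left, z up, the work surface at z = 0. Lengths are in m, angles in rad, forces in N, time in s.
With the tool pointing down it reaches from about 0.35 to 0.9 m from the base axis. Payload 8.1 kg.
Tool frame: the origin (TCP) lies midway between the tips of the shut fingers; the grasp point (between the pads) lies arm.tcp_to_grasp behind it (arm.tcp_to_grasp is the distance from the TCP to the grasp point, in m); z points along the fingers, y is the line along which they close (so a half turn about z gives the same grasp; the last joint's range is limited). The gripper opens to 92 mm and grips with 3 to 60 N. Pads are 19 mm wide; open, the fingers measure 130 mm over their backs; the gripper's body (75 mm by 190 mm) begins 47 mm behind the grasp point.
Start: joints at [1.005, 0.434, 0.025, 1.573, -0.012, 1.134, -0.075], TCP at [0.279, -0.559, 0.227] pointing down, gripper open.
Joint ranges: [-2.62, 2.62], [-0.44, 2.09], [-1.27, 1.32], [0.08, 2.57], [-1.32, 4.46], [0.12, 2], [-2.74, 2.74]. Speed limits (rad/s): [2.22, 2.22, 3.01, 3.01, 3.14, 3.14, 3.14].

## Interface

Orientations are given as a rotation vector (axis times angle).
In Python, from cell import observe, get_image, arm gives the robot as it stands. The module is installed in compiled form; this text tells all that it offers.
- The arm moves only by the tool drive_tool, never from a script. Its argument "steps" is a list of rows, each a list of 5 numbers: the closure, from 0 (fully open) to 1 (shut), then the shift along the world's x, y, z in mm, then the turn about the world's z in rad. In form: [[hand, x, y, z, roll], ...]. A call has 1 to 20 rows; each row shifts and turns the commanded pose from where the row before left it; what a row does not reach is not made up. A row lasts 1/12 s, in which the tool goes at most 41.7 mm and 7.16 degrees, less where a joint would pass 70% of its speed; a pose out of reach is approached as far as the arm can. A call with a gripper value outside its range is refused whole. The fingers move at their own pace and stop on an object; "grip_force" is the grip in N (left out, the last holds). Time passes only in rows, so rows that do not move let the fingers close. It gives the time, the measured TCP pose, the force, the opening and the grip force at its end, in the units of the state.
- observe(): the state, without advancing time (a new reading comes with each control period).
- get_image(name): name is "scene" or "top" or "wrist"; returns a dict with "image" (384x512x3 uint8, red, green, blue), "vfov" (degrees; the focal length in pixels is half the picture's height over the tangent of half this angle, whatever the lens; pixels are square), "cx", "cy" (the principal point, pixels), "k1" (the pictures are not rectified: a ray, as slopes to the right and down, at radius r is drawn at 1 + k1 r^2 times it, then the intrinsics apply), "xyz" and "attitude" of the camera in the world. Camera axes: x right, y down, z forward; pixel columns grow to the right and rows downward; lengths in m; the calibration is good to about 2 mm. A picture is of the moment at which its call begins. There is no depth.
- arm.sign_off(): hands the job in; it is judged then, once.
The state is a dict: "clock": time; "joints": joint angles; "dq": joint speeds; "joint_efforts": joint torques, N m; "position": TCP position; "ee_rot": TCP orientation; "force": force on the tool from outside, world axes, zero at the start; "ft_torque": the same for the moment, N m; "width": opening from 0.0 (shut) to 1.0 (fully open); "gripper_force": force on a finger pad.
Only numpy, scipy, OpenCV 4.12 (cv2) and the standard library are available. Lean on these libraries where they do the work, as an engineer would, in place of code of your own. Each camera call takes 0.05 s, during which the arm holds its last target. There are 200 camera calls.

## Task

The whetstone has been drying on its long edge on the sharpening board: push it over so that it lies flat on the board with its cream (fine) face up - tip it, do not lift it off the board. Slide it gently home into the corner, its end touching the stop and its long side touching the back fence. Then push the wooden wedge in between the stone's other end and the slanted keeper until it is snug and the stone is held fast, firm but not forced, and leave the knife, pepper mill and bowl alone.

Things in the scene. Friction and masses are not known exactly. Their poses are not given: they have to be found in the camera images.
- board: bamboo sharpening board, fixed, 240 (x) x 290 (y) x 20 mm high; origin mid underside; x away from the robot, y left. On its top: stop at the +y end, back fence along the +x side, and at the -y end the keeper, a 16 mm high wooden strip 135 mm long (from 137 to 4 mm short of the corner in x) faced with firm black rubber. Between them the stone's bed, marked by a flush dark inlay
- corner (a point): corner of the bed on the board's top (95, 104, 20 mm from the board's origin, same axes), where the inner faces of stop (looks to -y) and back fence (looks to -x) meet. A stone lying home has its centre 30 mm in -x, 90 mm in -y and 15 mm up from here. The fence is a rigid strip 8 mm high, 15 mm thick, 160 mm long, and ends short of the wedge's slot
- stop: rigid wooden end stop, 125 (x) x 22 (y) x 14 mm high, fixed; origin on the board's top, mid inner face. Facing it is the slanted keeper: its face runs 1 in 6 (9.5 deg) left of the board's x. With the stone home the slot between them narrows from near to far and is 26 to 31 mm wide at the stone's middle, as the keeper was set by hand: the wedge binds up to 15 mm sooner or later
- stone: whetstone, loose, brittle, 180 mm long (y), 60 high (z), 30 thick (x) as it stands at the start on its long narrow edge, 0.58 to 0.78 kg; origin at the centre of that underside. Cream fine face at -x (to the robot), brick-red coarse face at +x. Lying as wanted, its x axis points down, y along the board's y, z along the board's x. Pushed low it slides, pushed high it tips
- stone_center (a point): the centre of the stone, 30 mm along its z from its origin
- wedge: pale waxed beech wedge, loose, 40 g, 80 mm long (x), 22 high, 35 mm wide at its thick -x end (to the robot), tapering 1 in 6 to 22 at +x; origin mid underside. Flat +y side goes to the stone's end, slanted -y side to the keeper. Starts backed out before the slot. Pushed in along the keeper it binds; 12 to 20 N of push is snug, and it stays by friction
- knife: chef's knife lying flat, 350 mm long, black handle; origin under the front end of the handle, blade along +x; bystander
- mill: dark wooden pepper mill, upright, 54 mm wide, 130 mm high; origin at the centre of its underside; bystander
- bowl: white bowl, 110 mm wide, 45 mm high; origin at the centre of its underside; bystander
Mind the look-alikes: they are no part of the job. What is meant by the stone is not green or yellow, and is the smaller of those in its own colour.

How it is judged:
By the outcome, as a careful person would: the job done as asked, in the order asked, and still so for the second after the job is handed in, with the robot touching nothing.
It also fails if it takes over 72 s, if anything falls off the work surface, if the arm or the gripper's body presses on something with over 40 N, if the wrist force passes 120 N, or if a joint passes its speed limit or range.

## Working session

There is one attempt and no reset: what is moved stays moved. The work goes in short steps, Python scripts to look and compute and a tool call to move; the robot and the scene stay as the last step left them, time stands still between calls to the robot, and variables do not carry over. Pictures are saved under pics/ and viewed, at most 10 in all, crops included, and the job is handed in when it is done.

Besides the shell and the picture viewer there is one more tool, called after "Call:" in YAML: its name, and indented under it one key for each argument. drive_tool: Moves the arm, as the interface text tells. Its arguments: {"type":"object","properties":{"steps":{"type":"array"},"grip_force":{"type":"number"}},"required":["steps"]}

```bash
mkdir -p pics
cat > h.py <<'E'
import numpy as np, cv2
from cell import observe, get_image, arm
def R(a):
    a=np.array(a,float)
    return a if a.shape==(3,3) else cv2.Rodrigues(a)[0]
def K(d):
    h=d["image"].shape[0]; f=h/2/np.tan(np.radians(d["vfov"])/2)
    return np.array([[f,0,d["cx"]],[0,f,d["cy"]],[0,0,1]])
def ray(d,uv):
    D=np.array([d["k1"],0,0,0,0])
    n=cv2.undistortPoints(np.array(uv,float).reshape(-1,1,2),K(d),D).reshape(-1,2)
    v=np.c_[n,np.ones(len(n))]@R(d["attitude"]).T
    return np.array(d["xyz"]),v
def onz(d,uv,z):
    o,v=ray(d,uv); return o+v*((z-o[2])/v[:,2:3])
def proj(d,P):
    A=R(d["attitude"]); p=(np.array(P,float).reshape(-1,3)-d["xyz"])@A
    r=p[:,:2]/p[:,2:]; r2=(r**2).sum(1,keepdims=True); r=r*(1+d["k1"]*r2); k=K(d)
    return r*k[0,0]+[d["cx"],d["cy"]]
def tri(d1,u1,d2,u2):
    o1,v1=ray(d1,u1);o2,v2=ray(d2,u2);out=[]
    for a,b in zip(v1,v2):
        s=np.linalg.lstsq(np.c_[a,-b],o2-o1,rcond=None)[0]
        p,q=o1+a*s[0],o2+b*s[1]; out.append(np.r_[(p+q)/2,np.linalg.norm(p-q)])
    return np.array(out)
def save(d,n): cv2.imwrite(f"pics/{n}.png",d["image"][:,:,::-1])
E
python3 - <<'E'
from h import *
import pickle
ds={n:get_image(n) for n in("scene","top","wrist")}
pickle.dump(ds,open("ds0.pkl","wb"))
a=np.hstack([ds["scene"]["image"],ds["top"]["image"]])
for n in ds:
  d=ds[n]; print(n,d["vfov"],d["k1"],d["xyz"],d["attitude"],d["cx"],d["cy"]); save(d,n+"0")
o=observe(); print(o); print(arm.tcp_to_grasp)
E
```

```text
scene 54.83765572864321 -0.12202991214340639 [ 0.92911095 -0.45188461  0.89242395] [-2.30570962 -1.02789181  0.3342323 ] 253.2270952023731 194.30786104229207
top 51.382472075179706 -0.12629233321272837 [ 0.35902168 -0.03238156  1.51032034] [-2.19333949  2.18726747 -0.06254889] 263.22573798956455 192.58057381277854
wrist 68.06941841720739 -0.03518043227289296 [ 0.35002909 -0.52259124  0.38463945] [ 2.45293534 -1.51638715 -0.22656634] 253.93214810954163 191.0681596747632
{'clock': 0.15, 'joints': array([ 1.00537358,  0.43508639,  0.02495474,  1.57383678, -0.01158689,
        1.13398779, -0.07512602]), 'dq': array([-0.00027921, -0.00238791, -0.00166473, -0.00051723,  0.00059041,
       -0.00135503,  0.00183074]), 'joint_efforts': array([ 1.15378829e-03, -6.68261790e+01,  9.85867828e-01, -3.14697897e+01,
       -6.05013804e-02,  3.93310084e-02,  1.04162077e-04]), 'position': array([ 0.27885271, -0.5589421 ,  0.22613029]), 'ee_rot': array([-3.05679300e+00, -7.20165562e-01,  5.91999164e-04]), 'force': array([-0.00379666,  0.55187493,  0.83251218]), 'ft_torque': array([-0.01416834, -0.02164391, -0.02852541]), 'gripper_force': 0.0, 'width': 0.9995256811169487}
0.0188
```

View pics/top0.png

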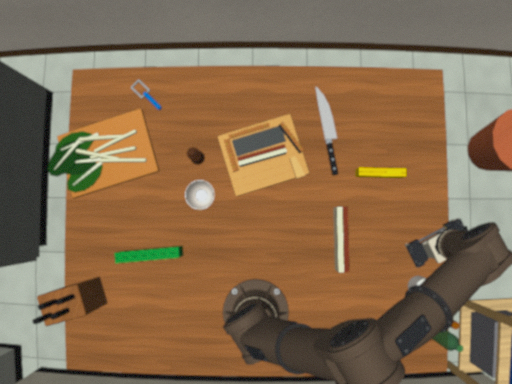

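View pics/scene0.png

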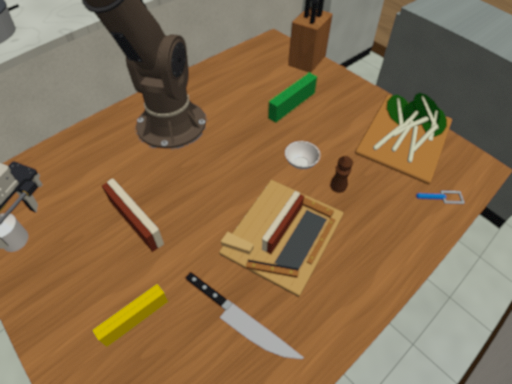

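The top view has four whetstone-like blocks: green (149,255), yellow (382,172), a longer red/cream block (342,240) and a smaller red/cream block on the board (262,153). The one on the board is meant, because it is neither green nor yellow and is the smaller red/cream one. I'll confirm it in an enlarged crop.

Run:
```python
from h import *
import pickle
ds=pickle.load(open("ds0.pkl","rb"))
a=cv2.resize(ds["top"]["image"][105:205,205:325],None,fx=3.3,fy=3.3*1.0,interpolation=2)
b=cv2.resize(ds["scene"]["image"][170:300,210:350],(396,368),interpolation=2)
h=max(a.shape[0],b.shape[0]); a=cv2.copyMakeBorder(a,0,h-a.shape[0],0,0,0);b=cv2.copyMakeBorder(b,0,h-b.shape[0],0,0,0)
cv2.imwrite("pics/crop0.png",np.hstack([a,b])[:,:,::-1])
# red masks in top: lengths of both red/cream blocks; board by colour
im=ds["top"]["image"]; hsv=cv2.cvtColor(im,cv2.COLOR_RGB2HSV)
for nm,roi in(("board stone",(205,105,325,205)),("other",(325,195,365,285))):
    x0,y0,x1,y1=roi; h=hsv[y0:y1,x0:x1]
    m=((h[...,1]<75)&(h[...,2]>170)).astype(np.uint8)
    c=max(cv2.findContours(m,0,2)[0],key=cv2.contourArea).reshape(-1,2)+[x0,y0]
    r=cv2.minAreaRect(c.astype(np.float32)); bx=cv2.boxPoints(r); print(nm,r, onz(ds["top"],bx,.08).round(3).tolist())
d=ds["top"]
# board outline by hand from picture
print(onz(d,[[219,131],[293,115],[309,175],[235,194]],.02).round(3))
print("wedge",onz(d,[[295,172]],.04), "knife",onz(d,[[318,88],[335,174]],0.01),"mill",onz(d,[[195,156]],.13),"bowl",onz(d,[[200,195]],.045))
```

```text
board stone ((262.20916748046875, 155.94247436523438), (4.483555793762207, 49.02984619140625), 74.62374877929688) [[0.56, 0.062, 0.08], [0.608, -0.108, 0.08], [0.593, -0.113, 0.08], [0.545, 0.058, 0.08]]
other ((340.0, 239.5), (65.0, 6.0), 90.0) [[0.393, -0.295, 0.08], [0.393, -0.317, 0.08], [0.16, -0.316, 0.08], [0.16, -0.294, 0.08]]
[[ 0.681  0.139  0.02 ]
 [ 0.743 -0.142  0.02 ]
 [ 0.514 -0.201  0.02 ]
 [ 0.442  0.077  0.02 ]]
wedge [[ 0.52293561 -0.14662923  0.04      ]] knife [[ 0.85386643 -0.23979158  0.01      ]
 [ 0.51931183 -0.3009774   0.01      ]] mill [[0.56855561 0.2099633  0.13      ]] bowl [[0.43635003 0.20413825 0.045     ]]
```

View pics/crop0.png

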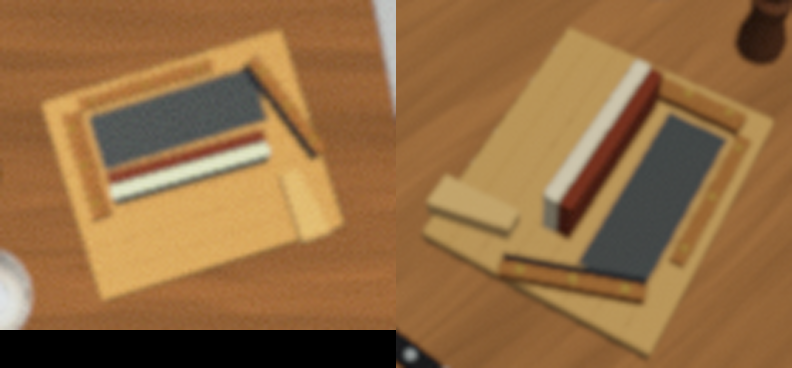

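The crop shows the stone on the board: cream face toward the robot, red behind it, and the dark bed beyond. Its bed, stop, fence, keeper and wedge (top view 295,172) are all there. The look-alike at (342,240) is clearly longer (about 230 mm against 175 mm). Next I bring the wrist camera over the board.

Call:
drive_tool:
  steps:
    - [0, 17.5, 27.5, 4.5, 0.0845]
    - [0, 17.5, 27.5, 4.5, 0.0845]
    - [0, 17.5, 27.5, 4.5, 0.0845]
    - [0, 17.5, 27.5, 4.5, 0.0845]
    - [0, 17.5, 27.5, 4.5, 0.0845]
    - [0, 17.5, 27.5, 4.5, 0.0845]
    - [0, 17.5, 27.5, 4.5, 0.0845]
    - [0, 17.5, 27.5, 4.5, 0.0845]
    - [0, 17.5, 27.5, 4.5, 0.0845]
    - [0, 17.5, 27.5, 4.5, 0.0845]
    - [0, 17.5, 27.5, 4.5, 0.0845]
    - [0, 17.5, 27.5, 4.5, 0.0845]
    - [0, 17.5, 27.5, 4.5, 0.0845]
    - [0, 17.5, 27.5, 4.5, 0.0845]
    - [0, 17.5, 27.5, 4.5, 0.0845]
    - [0, 17.5, 27.5, 4.5, 0.0845]
    - [0, 0, 0, 0, 0]
    - [0, 0, 0, 0, 0]

```text
clock: 1.65
position: [0.5597, -0.117, 0.2986]
ee_rot: [-1.929, -2.479, -0.001]
force: [-0.3, -1.3, -0.3]
width: 0.998
gripper_force: 0.0
```

Run:
```python
from h import *
import pickle
d=get_image("wrist"); pickle.dump(d,open("w1.pkl","wb")); save(d,"w1")
print(d["xyz"],R(d["attitude"])); o=observe(); print(o["clock"],o["position"],R(o["ee_rot"]).round(3),o["joints"],o["force"])
```

```text
[ 0.54118184 -0.03953073  0.45728862] [[ 0.96932435  0.23500926  0.07197881]
 [ 0.24578297 -0.92802922 -0.27991515]
 [ 0.00101579  0.28901974 -0.9573226 ]]
1.7 [ 0.55896365 -0.11892505  0.29835436] [[-0.242  0.97  -0.001]
 [ 0.97   0.242 -0.   ]
 [ 0.    -0.001 -1.   ]] [ 0.43802055  0.33670569 -0.43763283  1.56910988  0.14719781  1.26925647
  0.22268027] [ 0.14019081 -0.38313122  0.21492998]
```

View pics/w1.png

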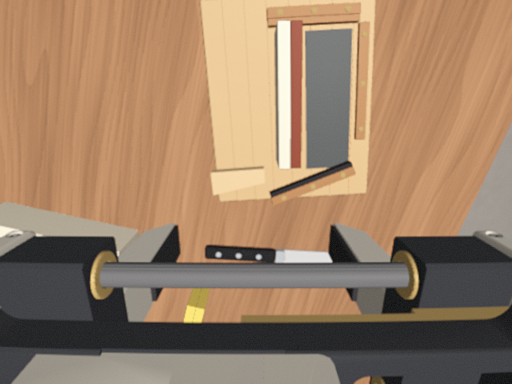

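The wrist view shows the whole bed: stone top (cream 284, red 296, rows 22–168), stop (315,14), fence (363,80), keeper (313,178) and wedge (238,180). I'll take a second view from further −y so I can triangulate.

Call:
drive_tool:
  steps:
    - [0, 10, -22, 0, 0]
    - [0, 10, -22, 0, 0]
    - [0, 10, -22, 0, 0]
    - [0, 10, -22, 0, 0]
    - [0, 0, -22, 0, 0]
    - [0, 0, 0, 0, 0]
    - [0, 0, 0, 0, 0]
    - [0, 0, 0, 0, 0]

```text
clock: 2.37
position: [0.5982, -0.2298, 0.2984]
ee_rot: [-1.936, -2.473, 0.0]
force: [0.3, 0.5, 0.1]
width: 1.001
gripper_force: 0.0
```

Run:
```python
from h import *
import pickle
d=get_image("wrist"); pickle.dump(d,open("w2.pkl","wb")); save(d,"w2")
o=observe(); print(o["clock"],o["position"],o["dq"].round(3))
c=d["image"][0:260,190:430]; cv2.imwrite("pics/w2c.png",cv2.resize(c,None,fx=2.3,fy=2.3,interpolation=2)[:,:,::-1])
def masks(d):
    h=cv2.cvtColor(d["image"],cv2.COLOR_RGB2HSV); H,S,V=[h[...,i] for i in range(3)]
    return {"cream":(S<60)&(V>200),"red":((H<8)|(H>172))&(S>140)&(V<170),"inlay":(S<70)&(V>40)&(V<95)}
for n,f in(("w1","w1.pkl"),("w2","w2.pkl")):
    e=pickle.load(open(f,"rb"))
    for k,m in masks(e).items():
        m=m.astype(np.uint8)[:270]; m[:, :190]=0; m[:,380 if n=="w1" else 430:]=0
        if n=="w1": m[215:]=0
        cs=[c for c in cv2.findContours(m,0,2)[0] if cv2.contourArea(c)>150]
        for c in cs:
            r=cv2.minAreaRect(c); print(n,k,cv2.boundingRect(c),np.round(r[0],1),np.round(r[1],1),round(r[2],1),cv2.boxPoints(r).round(1).tolist())
```

```text
2.4167 [ 0.59850382 -0.2289474   0.29870202] [-0.011 -0.004 -0.01  -0.     0.002 -0.001  0.004]
w1 cream (277, 20, 14, 149) [284.1  94. ] [148.1  12.4] 89.3 [[277.0, 20.0], [289.3999938964844, 19.899999618530273], [291.1000061035156, 168.0], [278.70001220703125, 168.10000610351562]]
w1 red (292, 69, 9, 98) [296.  117.5] [ 8. 97.] 0.0 [[292.0, 166.0], [292.0, 69.0], [300.0, 69.0], [300.0, 166.0]]
w1 inlay (271, 163, 80, 33) [310.7 178.9] [ 4.3 84.9] 69.4 [[270.20001220703125, 191.8000030517578], [349.6000061035156, 162.0], [351.20001220703125, 166.10000610351562], [271.70001220703125, 195.89999389648438]]
w2 cream (273, 185, 135, 29) [339.6 200.2] [134.2  27.3] 2.5 [[272.0, 210.89999389648438], [273.1000061035156, 183.60000610351562], [407.20001220703125, 189.39999389648438], [406.1000061035156, 216.6999969482422]]
w2 cream (272, 0, 14, 75) [278.3  37. ] [74.2 12.5] 88.8 [[271.29998779296875, 0.0], [283.79998779296875, -0.30000001192092896], [285.3999938964844, 74.0], [272.8999938964844, 74.19999694824219]]
w2 inlay (399, 237, 31, 33) [414. 253.] [32. 30.] 90.0 [[399.0, 237.0], [429.0, 237.0], [429.0, 269.0], [399.0, 269.0]]
w2 inlay (190, 226, 217, 40) [298.  245.5] [ 39. 216.] 90.0 [[190.0, 226.0], [406.0, 226.0], [406.0, 265.0], [190.0, 265.0]]
w2 inlay (197, 181, 75, 16) [233.8 188.5] [74.2 12.6] 3.0 [[196.39999389648438, 192.89999389648438], [197.10000610351562, 180.3000030517578], [271.1000061035156, 184.1999969482422], [270.5, 196.6999969482422]]
w2 inlay (266, 79, 86, 39) [308.3  97.5] [ 4.6 93.1] 66.8 [[264.6000061035156, 113.69999694824219], [350.20001220703125, 77.0999984741211], [352.0, 81.30000305175781], [266.3999938964844, 118.0]]
```

View pics/w2c.png

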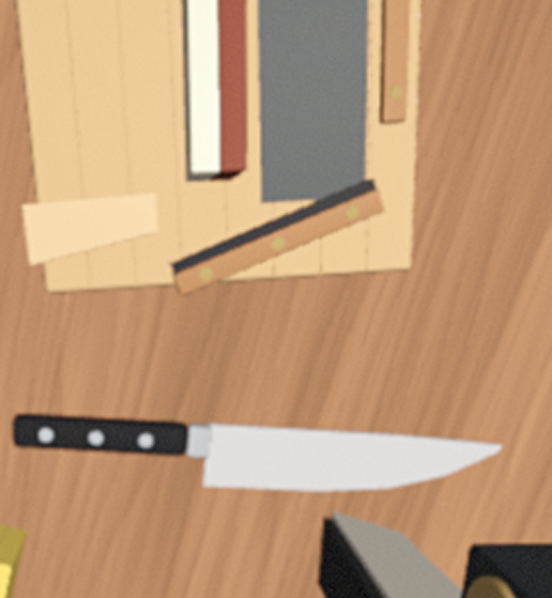

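Call:
drive_tool:
  steps:
    - [0, -2, 28, 0, 0]
    - [0, -4, 28, 0, 0]
    - [0, -4, 28, 0, 0]
    - [0, -4, 28, 0, 0]
    - [0, -4, 28, 0, 0]
    - [0, -4, 28, 0, 0]
    - [0, -4, 28, 0, 0]
    - [0, -4, 28, 0, 0]
    - [0, -4, 28, 0, 0]
    - [0, -4, 22, 0, 0]
    - [0, 0, 0, 0, 0]
    - [0, 0, 0, 0, 0]
    - [0, 0, 0, 0, 0]

```text
clock: 3.5
position: [0.5608, 0.0445, 0.2989]
ee_rot: [1.934, 2.475, -0.001]
force: [0.4, 0.5, -0.1]
width: 1.0
gripper_force: 0.0
```

Run:
```python
from h import *
import pickle
d=get_image("wrist"); pickle.dump(d,open("w3.pkl","wb"))
o=observe(); print(o["clock"],o["position"],d["xyz"])
w1,w2=[pickle.load(open(f,"rb")) for f in("w1.pkl","w2.pkl")]
print(tri(w1,[[278.7,168],[301,166.5]],w2,[[272.9,74.5],[296.5,74.6]]).round(4))
P=onz(w1,[[277,20],[278.7,168],[301,166.5]],.08); print(P.round(4))
v=P[0]-P[1]; print("yaw",np.degrees(np.arctan2(-v[0],v[1])),np.linalg.norm(v))
# crop: rotate none, enlarge
c=d["image"][60:330,150:430]; cv2.imwrite("pics/w3c.png",cv2.resize(c,(784,756)[:2] if 0 else (620,598),interpolation=2)[:,:,::-1])
```

```text
3.55 [0.56094228 0.0438089  0.29877185] [0.5424958  0.1222647  0.45745383]
[[ 0.5943 -0.1104  0.0779  0.    ]
 [ 0.6242 -0.1022  0.0707  0.0011]]
[[ 0.544   0.0624  0.08  ]
 [ 0.594  -0.11    0.08  ]
 [ 0.6227 -0.1006  0.08  ]]
yaw 16.194753801991276 0.17953188409654047
```

View pics/w3c.png

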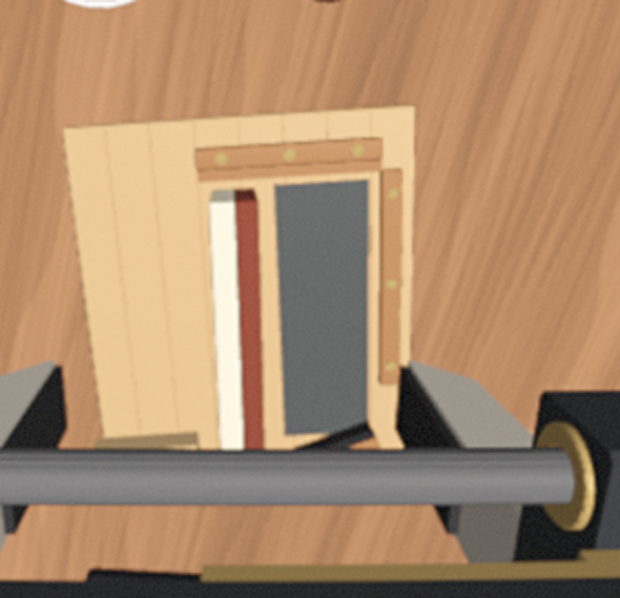

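Run:
```python
from h import *
import pickle
w1,w2,w3=[pickle.load(open(f,"rb")) for f in("w1.pkl","w2.pkl","w3.pkl")]
c3=lambda p:np.array(p,float)/2.2143+[150,60]
c2=lambda p:np.array(p,float)/2.3+[190,0]
A=onz(w3,c3([[66,129],[414,107]]),.02); B=onz(w2,c2([[410,267],[49,291]]),.02)
Q=np.r_[A,B]; c=Q.mean(0); print("corners",Q.round(4).tolist(),"c",c.round(4))
for a,b in((0,1),(1,2),(2,3),(3,0)): print(np.linalg.norm(Q[a]-Q[b]).round(4))
ey=(Q[0]-Q[3])+(Q[1]-Q[2]); ex=(Q[1]-Q[0])+(Q[2]-Q[3])
ya=np.arctan2(-ey[0],ey[1]); yb=np.arctan2(ex[1],ex[0]); print("yaws",np.degrees([ya,yb]))
y=(ya*290+yb*240)/530
def tob(P): 
    q=(np.array(P)-c)[:,:2]; return np.c_[q@[np.cos(y),np.sin(y)],q@[-np.sin(y),np.cos(y)]]*1000
print("inlay w3",tob(onz(w3,c3([[275,184],[369,180],[367,432],[286,436]]),.02)).round(1).tolist())
print("inlay w2",tob(onz(w2,c2([[263,201],[365,199]]),.02)).round(1).tolist())
print("stop inner top z34, bottom z20",tob(onz(w3,c3([[198,170],[381,161]]),.034)).round(1).tolist(),tob(onz(w3,c3([[199,183],[380,176]]),.02)).round(1).tolist())
print("fence inner top",tob(onz(w3,c3([[385,170],[380,383]]),.028)).round(1).tolist())
print("keeper rubber face z36 w2",tob(onz(w2,c2([[173,264],[370,180]]),.036)).round(1).tolist())
print("wedge top z42 w2",tob(onz(w2,c2([[22,205],[157,193],[158,231],[32,264]]),.042)).round(1).tolist())
print("stone top",tob(onz(w1,[[277,20],[278.7,168],[301,166.5]],.08)).round(1).tolist(), tob(onz(w3,c3([[210,203],[237,203],[256,203]]),.08)).round(1).tolist())
np.save("bd.npy",np.r_[c,y])
```

```text
corners [[0.4396, 0.0771, 0.02], [0.6636, 0.148, 0.02], [0.7502, -0.1253, 0.02], [0.5253, -0.1972, 0.02]] c [ 0.5947 -0.0243  0.02  ]
0.2349
0.2866
0.2362
0.2874
yaws [17.45732503 17.64388103]
inlay w3 [[22.3, 97.6], [87.4, 96.5], [86.4, -99.5], [23.0, -98.9]]
inlay w2 [[22.5, -96.9], [87.3, -99.4]]
stop inner top z34, bottom z20 [[-29.3, 111.9], [92.4, 110.4]] [[-30.1, 101.5], [95.0, 98.8]]
fence inner top [[96.5, 103.6], [94.3, -54.1]]
keeper rubber face z36 w2 [[-36.9, -131.5], [85.0, -89.2]]
wedge top z42 w2 [[-125.9, -90.9], [-44.5, -89.5], [-45.2, -111.3], [-123.7, -125.7]]
stone top [[-22.2, 98.0], [-26.4, -81.5], [3.8, -81.1]] [[-21.0, 96.5], [-4.8, 95.5], [6.6, 94.8]]
```

Run:
```python
from h import *
import pickle
cx,cy,cz,y=np.load("bd.npy")
def tob(P): 
    q=np.array(P)[:,:2]-[cx,cy]; return np.c_[q@[np.cos(y),np.sin(y)],q@[-np.sin(y),np.cos(y)]]*1000
W={n:pickle.load(open(n+".pkl","rb")) for n in("w1","w2")}
L={}
for n,(r,x0,x1) in {"w1":((155,205),268,356),"w2":((70,125),262,358)}.items():
    d=W[n]; g=d["image"].max(2)[r[0]:r[1]].astype(int)
    pts=[]
    for u in range(x0,x1):
        v=np.where(g[:,u]<75)[0]
        if len(v): pts.append((u,v.min()+r[0],v.max()+r[0]))
    p=np.array(pts); print(n,p[[0,1,2,len(p)//2,-3,-2,-1]].tolist())
    L[n]=p
    k=slice(4,-4)
    for j,z in((1,.036),(2,.036),(1,.02)):
        b=tob(onz(d,np.c_[p[k,0],p[k,j]],z)); s=np.polyfit(b[:,0],b[:,1],1); print(n,j,z,"slope",s.round(3),"deg",np.degrees(np.arctan(s[0])).round(1),"y@65",np.polyval(s,65).round(1),"x range",b[[0,-1],0].round(1))
# triangulated ends of dark band (lower border = top/back edge)
a,b=L["w1"],L["w2"]
for i in(0,-1):
    t=tri(W["w1"],[a[i,[0,2]]],W["w2"],[b[i,[0,2]]]); print(t.round(4),tob(t[:,:3]).round(1))
```

```text
w1 [[271, 192, 194], [272, 191, 195], [273, 191, 195], [311, 176, 180], [348, 162, 166], [349, 162, 165], [350, 163, 165]]
w1 1 0.036 slope [   0.362 -115.451] deg 19.9 y@65 -91.9 x range [-29.9  78.7]
w1 2 0.036 slope [   0.341 -121.658] deg 18.8 y@65 -99.5 x range [-30.1  79. ]
w1 1 0.02 slope [   0.362 -120.663] deg 19.9 y@65 -97.1 x range [-28.9  83.8]
w2 [[266, 115, 116], [267, 115, 116], [268, 114, 116], [308, 97, 99], [349, 80, 81], [350, 79, 81], [351, 80, 81]]
w2 1 0.036 slope [   0.197 -110.584] deg 11.2 y@65 -97.8 x range [-29.9  79.6]
w2 2 0.036 slope [   0.346 -122.009] deg 19.1 y@65 -99.5 x range [-30.1  79.6]
w2 1 0.02 slope [   0.197 -110.714] deg 11.2 y@65 -97.9 x range [-29.1  84.6]
[[ 6.007e-01 -1.624e-01  3.020e-02  4.000e-04]] [[ -35.9 -133.5]]
[[ 7.04e-01 -8.71e-02  3.53e-02  2.00e-04]] [[ 85.3 -92.8]]
```

The keeper measures about 19° in the board frame rather than 9.5°. I'll watch for that when the wedge binds. Stone centre is at about (0.583, −0.020) with yaw 16°. I'll straddle the top of the stone so one finger pushes and the other eases it down.

Call:
drive_tool:
  steps:
    - [0, 3, -8, -25, 0.02]
    - [0, 3, -8, -25, 0.02]
    - [0, 3, -8, -25, 0]
    - [0, 3, -8, -25, 0]
    - [0, 3, -8, -25, 0]
    - [0, 3, -8, -25, 0]
    - [0, 2, -8, -25, 0]
    - [0, 2, -8, -25, 0]
    - [0.4, 0, 0, -16, 0]
    - [0.56, 0, 0, -16, 0]
    - [0.56, 0, 0, 0, 0]
    - [0.56, 0, 0, 0, 0]
    - [0.56, 0, 0, 0, 0]
  grip_force: 5

```text
clock: 4.63
position: [0.5836, -0.0197, 0.0676]
ee_rot: [1.885, 2.512, 0.001]
force: [0.1, 0.3, 0.1]
width: 0.684
gripper_force: 0.0
```

Run:
```python
from h import *
o=observe(); print(o["clock"],o["position"],R(o["ee_rot"])[:2,1],o["width"],o["force"],o["gripper_force"])
```

```text
4.6333 [ 0.58360887 -0.01969914  0.06759617] [0.96017079 0.27941203] 0.683842912830338 [0.14056949 0.25136328 0.12262147] 0.0
```

Call:
drive_tool:
  steps:
    - [0.56, 0, 0, 0, 0]
    - [0.56, 0, 0, 0, 0]
    - [0.56, 0, 0, 0, 0]
    - [0.56, 1.9, 0.6, 0, 0]
    - [0.56, 1.9, 0.6, 0, 0]
    - [0.56, 1.9, 0.6, 0, 0]
    - [0.56, 1.9, 0.6, 0, 0]
    - [0.56, 1.9, 0.6, 0, 0]
    - [0.56, 1.9, 0.6, 0, 0]
    - [0.56, 1.9, 0.6, 0, 0]
    - [0.56, 0, 0, 0, 0]

```text
clock: 5.55
position: [0.5971, -0.0148, 0.0668]
ee_rot: [1.884, 2.513, 0.001]
force: [-1.1, -0.9, 1.1]
width: 0.44
gripper_force: 0.7
```

Run:
```python
from h import *
import pickle
o=observe(); print(o["clock"],o["position"],o["width"],o["force"],o["gripper_force"])
ims=[get_image(n) for n in("wrist","scene","top")]
pickle.dump(ims,open("t1.pkl","wb"))
a=cv2.resize(ims[0]["image"][150:384,180:420],(400,390)); b=cv2.resize(ims[1]["image"][170:300,210:350],(400,390),interpolation=2)
cv2.imwrite("pics/t1.png",np.hstack([a,b])[:,:,::-1])
```

```text
5.55 [ 0.59707679 -0.01477079  0.06679387] 0.44014384687509817 [-1.11080479 -0.94456288  1.07190415] 0.7262466580141336
```

View pics/t1.png

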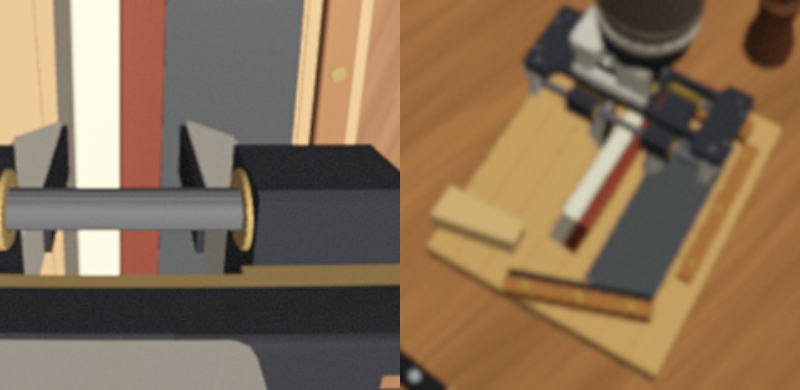

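The wrist view shows the near finger at the cream face (75,180), and in the scene view the stone's end leans (565,225), so it is tipping and not sliding. I'll push on past the balance point.

Call:
drive_tool:
  steps:
    - [0.56, 1.9, 0.6, 0, 0]
    - [0.56, 1.9, 0.6, 0, 0]
    - [0.56, 1.9, 0.6, 0, 0]
    - [0.56, 1.9, 0.6, 0, 0]
    - [0.56, 1.9, 0.6, 0, 0]
    - [0.56, 1.9, 0.6, 0, 0]
    - [0.56, 0, 0, 0, 0]
    - [0.56, 0, 0, 0, 0]

```text
clock: 6.37
position: [0.6082, -0.0112, 0.0668]
ee_rot: [1.884, 2.513, 0.001]
force: [0.5, 0.9, 1.0]
width: 0.444
gripper_force: 0.5
```

Run:
```python
from h import *
import pickle
o=observe(); print(o["clock"],o["position"],o["width"],o["force"],o["gripper_force"])
ims=[get_image(n) for n in("wrist","scene")]
cx,cy,cz,y=np.load("bd.npy")
# pixels: cream mask in scene -> bounding corners for tilt
for d,roi in((ims[1],(210,170,350,300)),(ims[0],(180,0,420,384))):
    h=cv2.cvtColor(d["image"],cv2.COLOR_RGB2HSV); x0,y0,x1,y1=roi
    for nm,m in(("cream",(h[...,1]<60)&(h[...,2]>170)),("red",((h[...,0]<8)|(h[...,0]>172))&(h[...,1]>130))):
        m=m.astype(np.uint8)[y0:y1,x0:x1]
        cs=[c for c in cv2.findContours(m,0,2)[0] if cv2.contourArea(c)>60]
        for c in cs: print(nm,(cv2.boxPoints(cv2.minAreaRect(c))+[x0,y0]).round(0).tolist())
save(ims[0],"t2w"); save(ims[1],"t2s")
```

```text
6.3667 [ 0.60818095 -0.01120469  0.06678833] 0.44369831528055853 [0.45019628 0.89171504 1.02670366] 0.5071411142125726
cream [[274.0, 244.0], [293.0, 215.0], [298.0, 218.0], [279.0, 247.0]]
cream [[274.0, 184.0], [281.0, 174.0], [289.0, 179.0], [282.0, 190.0]]
red [[272.0, 251.0], [298.0, 221.0], [304.0, 226.0], [278.0, 256.0]]
cream [[206.0, 288.0], [266.0, 288.0], [266.0, 315.0], [206.0, 315.0]]
cream [[196.0, 87.0], [269.0, 87.0], [269.0, 262.0], [196.0, 262.0]]
red [[267.0, 313.0], [268.0, 288.0], [284.0, 289.0], [283.0, 314.0]]
red [[267.0, 262.0], [271.0, 89.0], [292.0, 89.0], [287.0, 262.0]]
```

Force has reversed: the stone is past balance and resting on the far finger. Next I open while shifting back and lowering, keeping the far finger in place.

Call:
drive_tool:
  steps:
    - [0, 0, 0, 0, 0]
    - [0, -2.3, -0.7, -3, 0]
    - [0, -2.7, -0.8, -4.5, 0]
    - [0, -2.9, -0.8, -5, 0]
    - [0, -2.9, -0.8, -5, 0]
    - [0, -2.9, -0.8, -5, 0]

```text
clock: 6.97
position: [0.5935, -0.0156, 0.0436]
ee_rot: [-1.885, -2.513, 0.0]
force: [1.4, 0.4, 1.3]
width: 0.826
gripper_force: 0.8
```

Run:
```python
from h import *
o=observe(); print(o["clock"],o["position"],o["width"],o["force"],o["gripper_force"])
a=np.array([.96,.28]); 
f=lambda p,w:(p[:2]@a*1000+46*w)
print("far finger now",f(o["position"],o["width"]),"before",f(np.array([.60818,-.0112]),.4437))
```

```text
6.9667 [ 0.59347482 -0.01555991  0.04357037] 0.8263094291974136 [1.39372129 0.41187761 1.2701078 ] 0.8482566475868225
far finger now 603.3892862268322 before 601.1270000000001
```

Call:
drive_tool:
  steps:
    - [0, -2.9, -0.8, -5, 0]
    - [0, -2.9, -0.8, -5, 0]
    - [0, -1, -0.3, -3, 0]
    - [0, 0, 0, 0, 0]
    - [0, 1.9, 0.6, 0, 0]
    - [0, 1.9, 0.6, 0, 0]
    - [0, 1.9, 0.6, 0, 0]
    - [0, 1.9, 0.6, 0, 0]
    - [0, 1.9, 0.6, 0, 0]
    - [0, 1.9, 0.6, 0, 0]
    - [0, 1.9, 0.6, 0, 0]
    - [0, 1.9, 0.6, 0, 0]
    - [0, 0, 0, 0, 0]

```text
clock: 8.05
position: [0.6031, -0.0122, 0.0313]
ee_rot: [1.884, 2.513, 0.001]
force: [2.4, 0.9, 0.1]
width: 1.001
gripper_force: 1.3
```

Run:
```python
from h import *
o=observe(); print(o["clock"],o["position"],o["width"],o["force"],o["gripper_force"])
a=np.array([.96,.28]); print("far",o["position"][:2]@a*1000+46*o["width"])
d=get_image("wrist"); h=cv2.cvtColor(d["image"],cv2.COLOR_RGB2HSV); save(d,"t3w")
for nm,m in(("cream",(h[...,1]<60)&(h[...,2]>170)),("red",((h[...,0]<8)|(h[...,0]>172))&(h[...,1]>130))):
    m=m.astype(np.uint8)[60:250,150:420]
    for c in cv2.findContours(m,0,2)[0]:
        if cv2.contourArea(c)>100: print(nm,(cv2.boxPoints(cv2.minAreaRect(c))+[150,60]).round(0).tolist())
```

```text
8.05 [ 0.60308294 -0.01219586  0.03130577] 1.0011404499074392 [2.39401227 0.93651993 0.05772058] 1.34712103754282
far 621.5972391587815
cream [[212.0, 86.0], [345.0, 86.0], [345.0, 249.0], [212.0, 249.0]]
red [[332.0, 249.0], [346.0, 89.0], [351.0, 89.0], [337.0, 249.0]]
```

Call:
drive_tool:
  steps:
    - [0, 1.5, 0.4, 0, 0]
    - [0, 1.5, 0.4, 0, 0]
    - [0, 1.5, 0.4, 0, 0]
    - [0, 1.5, 0.4, 0, 0]
    - [0, 1.5, 0.4, 0, 0]
    - [0, 1.5, 0.4, 0, 0]
    - [0, 1.5, 0.4, 0, 0]
    - [0, 1.5, 0.4, 0, 0]
    - [0, 1.5, 0.4, 0, 0]
    - [0, 1.5, 0.4, 0, 0]
    - [0, 0, 0, 0, 0]
    - [0, 0, 0, 0, 0]

```text
clock: 9.1
position: [0.6174, -0.0085, 0.0312]
ee_rot: [-1.885, -2.513, -0.0]
force: [-0.9, -0.9, -0.1]
width: 0.998
gripper_force: 0.0
```

Run:
```python
from h import *
o=observe(); print(o["clock"],o["position"],o["width"],o["force"],o["gripper_force"])
d,s=get_image("wrist"),get_image("scene")
a=cv2.resize(d["image"][60:300,150:410],(420,388)); b=cv2.resize(s["image"][170:300,230:350],(360,388),interpolation=2)
cv2.imwrite("pics/t4.png",np.hstack([a,b])[:,:,::-1])
```

```text
9.1 [ 0.61742642 -0.00846395  0.03121824] 0.997773576303874 [-0.92976094 -0.88792449 -0.13397173] 0.0
```

View pics/t4.png

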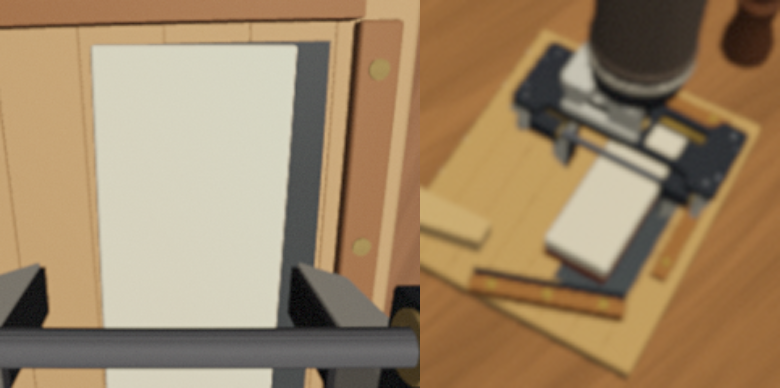

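The stone lies flat, cream face up (crop 190,190), with its dark gap to the fence on the right and a small gap to the stop above. I'll push it toward the fence with the near finger.

Call:
drive_tool:
  steps:
    - [0, 3.8, 1.2, 0, 0.023]
    - [0, 3.8, 1.2, 0, 0]
    - [0, 3.8, 1.2, 0, 0]
    - [0, 3.8, 1.2, 0, 0]
    - [0, 3.8, 1.2, 0, 0]
    - [0, 1.9, 0.6, 0, 0]
    - [0, 1.9, 0.6, 0, 0]
    - [0, 1.9, 0.6, 0, 0]
    - [0, 1.9, 0.6, 0, 0]
    - [0, 1.9, 0.6, 0, 0]
    - [0, 1.9, 0.6, 0, 0]
    - [0, 1.9, 0.6, 0, 0]
    - [0, 1.9, 0.6, 0, 0]
    - [0, 1.9, 0.6, 0, 0]
    - [0, 1.9, 0.6, 0, 0]
    - [0, 1.9, 0.6, 0, 0]
    - [0, 1.9, 0.6, 0, 0]

```text
clock: 10.62
position: [0.6565, 0.0034, 0.0308]
ee_rot: [-1.855, -2.532, 0.008]
force: [-9.1, -3.4, 7.5]
width: 0.998
gripper_force: 4.7
```

Call:
drive_tool:
  steps:
    - [0, 1.4, 0.5, 0, 0]
    - [0, 1.4, 0.5, 0, 0]
    - [0, 1, 0.3, 0, 0]
    - [0, 1, 0.3, 0, 0]

```text
clock: 10.95
position: [0.6613, 0.005, 0.0308]
ee_rot: [-1.855, -2.532, 0.008]
force: [-8.2, -2.3, 6.7]
width: 1.002
gripper_force: 4.8
```

Call:
drive_tool:
  steps:
    - [0, -1, -0.3, 1.5, 0]
    - [0, 0, 0, 2, 0]
    - [0, 0, 0, 1, 0]
    - [0, 0, 0, 0, 0]

```text
clock: 11.28
position: [0.6628, 0.006, 0.0357]
ee_rot: [-1.856, -2.535, 0.0]
force: [-3.4, -1.3, -2.2]
width: 0.995
gripper_force: 1.4
```

Run:
```python
from h import *
import pickle
o=observe(); print(o["clock"],o["position"],o["force"],o["ft_torque"])
d=get_image("wrist"); pickle.dump(d,open("t5.pkl","wb"))
cx,cy,cz,y=np.load("bd.npy")
def tob(P): 
    q=np.array(P)[:,:2]-[cx,cy]; return np.c_[q@[np.cos(y),np.sin(y)],q@[-np.sin(y),np.cos(y)]]*1000
print("tcp board",tob([o["position"]]))
h=cv2.cvtColor(d["image"],cv2.COLOR_RGB2HSV); m=((h[...,1]<60)&(h[...,2]>165)).astype(np.uint8)
m[230:]=0
c=max(cv2.findContours(m,0,2)[0],key=cv2.contourArea)[:,0]
print(cv2.boundingRect(c))
# side edges: per row min/max
rows=[v for v in range(c[:,1].min()+5,225,10)]
L=np.array([[np.where(m[v])[0].min()-.5,v] for v in rows],float);Rr=np.array([[np.where(m[v])[0].max()+.5,v] for v in rows],float)
us=[u for u in range(int(L[0,0])+8,int(Rr[0,0])-5,6)]
T=np.array([[u,np.where(m[:,u])[0].min()-.5] for u in us])
for n,p in(("near",L),("far",Rr),("top+y",T)):
    b=tob(onz(d,p,.05)); print(n,b[[0,len(b)//2,-1]].round(1).tolist())
```

```text
11.2833 [0.66281432 0.00597917 0.03573886] [-3.40638714 -1.30125514 -2.20987204] [-2.25136162e-01  3.87808089e-01  5.79638362e-05]
tcp board [[74.10366044  8.38291383]]
(161, 88, 123, 142)
near [[30.1, 93.8], [29.6, 59.4], [29.9, 25.9]]
far [[89.6, 93.8], [89.6, 59.4], [89.4, 26.0]]
top+y [[33.9, 96.3], [60.0, 95.8], [85.9, 95.8]]
```

Call:
drive_tool:
  steps:
    - [0, 1, 0.3, 0, 0]
    - [0, 1, 0.3, 0, 0]
    - [0, 1, 0.3, 0, 0]

```text
clock: 11.58
position: [0.6661, 0.007, 0.0357]
ee_rot: [-1.856, -2.535, 0.0]
force: [-2.4, -1.1, -1.6]
width: 1.0
gripper_force: 1.5
```

Call:
drive_tool:
  steps:
    - [0, 0.8, 0.25, 0, 0]
    - [0, 0.8, 0.25, 0, 0]

```text
clock: 11.75
position: [0.6666, 0.007, 0.0355]
ee_rot: [-1.855, -2.534, 0.003]
force: [-8.1, -2.6, 2.6]
width: 1.003
gripper_force: 4.5
```

Call:
drive_tool:
  steps:
    - [0, -2.9, -0.9, 0, 0]
    - [0, -1.9, -0.6, 0, 0]
    - [0, 0, 0, 40, 0]
    - [0.5, 0, 0, 40, 0]
    - [1, 7, -29, 0, 0]
    - [1, 7, -29, 0, 0]
    - [1, 7, -29, 0, 0]
    - [1, 7, -28, 0, 0]
    - [1, 0, 0, 0, 0]
    - [1, 0, 0, 0, 0]
    - [1, 0, 0, 0, 0]
    - [1, 0, 0, 0, 0]
    - [1, 0, 0, 0, 0]
    - [1, 0, 0, 0, 0]
    - [1, 0, 0, 0, 0]
    - [1, 0, 0, 0, 0]

```text
clock: 13.08
position: [0.6908, -0.1085, 0.1158]
ee_rot: [1.855, 2.536, 0.0]
force: [-0.1, -0.7, 0.4]
width: 0.11
gripper_force: 0.0
```

```bash
cat >> h.py <<'E'
cx,cy,cz,yw=np.load("bd.npy")
def tob(P):
    q=np.atleast_2d(P)[:,:2]-[cx,cy]; return np.c_[q@[np.cos(yw),np.sin(yw)],q@[-np.sin(yw),np.cos(yw)]]*1000
def tow(x,y): return np.array([cx+(x*np.cos(yw)-y*np.sin(yw))/1000,cy+(x*np.sin(yw)+y*np.cos(yw))/1000])
def stone(d,vmax=225):
    h=cv2.cvtColor(d["image"],cv2.COLOR_RGB2HSV); m=((h[...,1]<60)&(h[...,2]>165)).astype(np.uint8); m[vmax:]=0
    n,l,st,_=cv2.connectedComponentsWithStats(m); i=1+st[1:,4].argmax(); m=l==i; x,y,w,hh,_=st[i]; print("bbox",x,y,w,hh)
    E={}
    E["near"]=[[np.where(m[v])[0].min()-.5,v] for v in range(y+6,y+hh-6,5)]
    E["far"]=[[np.where(m[v])[0].max()+.5,v] for v in range(y+6,y+hh-6,5)]
    E["+y"]=[[u,np.where(m[:,u])[0].min()-.5] for u in range(x+14,x+w-14,5)]
    E["-y"]=[[u,np.where(m[:,u])[0].max()+.5] for u in range(x+14,x+w-14,5)]
    for k,p in E.items():
        b=tob(onz(d,np.array(p,float),.05)); j=0 if k in("near","far") else 1
        s=np.polyfit(b[:,1-j],b[:,j],1); print(k,np.median(b[:,j]).round(1),"deg",np.degrees(s[0]).round(2))
E
python3 - <<'E'
from h import *
import pickle
o=observe(); print(o["clock"],o["position"],o["width"],o["force"],tob(o["position"]))
d=get_image("wrist"); pickle.dump(d,open("t6.pkl","wb")); stone(d)
c=d["image"][0:384,100:420]; cv2.imwrite("pics/t6.png",cv2.resize(c,(480,576))[:,:,::-1])
E
```

```text
13.0833 [ 0.69084601 -0.10854629  0.11580455] 0.10962363927932599 [-0.06031333 -0.67518497  0.40711505] [[  66.31365052 -109.2655956 ]]
bbox 206 0 86 175
near 33.5 deg -0.01
far 93.3 deg -0.24
+y 41.5 deg 0.07
-y -83.5 deg 0.09
```

View pics/t6.png

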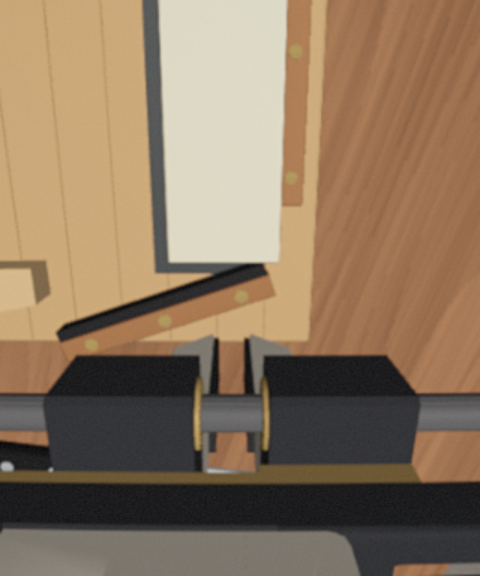

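The stone sits against the fence (290,100); its −y end is at row 262, with the keeper just below it. Next: push its end gently to +y with the closed fingers, above the keeper.

Call:
drive_tool:
  steps:
    - [1, 0, 0, -25, 0]
    - [1, 0, 0, -25, 0]
    - [1, 0, 0, -24.5, 0]
    - [1, -1.2, 3.8, 0, 0]
    - [1, -1.2, 3.8, 0, 0]
    - [1, -1.2, 3.8, 0, 0]
    - [1, -0.6, 1.9, 0, 0]
    - [1, -0.6, 1.9, 0, 0]
    - [1, -0.6, 1.9, 0, 0]

```text
clock: 13.88
position: [0.686, -0.093, 0.0421]
ee_rot: [1.855, 2.533, -0.0]
force: [1.7, -5.0, 0.8]
width: 0.004
gripper_force: 2.3
```

Call:
drive_tool:
  steps:
    - [1, -0.4, 1.2, 0, 0]
    - [1, -0.4, 1.2, 0, 0]

```text
clock: 14.05
position: [0.6853, -0.0909, 0.0421]
ee_rot: [1.856, 2.532, -0.0]
force: [1.2, -4.4, 1.4]
width: 0.007
gripper_force: 2.8
```

Call:
drive_tool:
  steps:
    - [1, -0.4, 1.2, 0, 0]
    - [1, -0.4, 1.2, 0, 0]
    - [1, -0.3, 0.9, 0, 0]

```text
clock: 14.3
position: [0.6845, -0.0881, 0.0421]
ee_rot: [1.856, 2.531, -0.001]
force: [3.0, -8.4, 0.8]
width: 0.007
gripper_force: 4.1
```

Call:
drive_tool:
  steps:
    - [1, -0.2, 0.8, 0, 0]
    - [1, -0.2, 0.8, 0, 0]

```text
clock: 14.47
position: [0.6844, -0.088, 0.0422]
ee_rot: [1.856, 2.529, -0.002]
force: [3.8, -10.7, 0.7]
width: 0.008
gripper_force: 5.9
```

Call:
drive_tool:
  steps:
    - [1, 1.2, -3.8, 0, 0]
    - [1, 2.4, -7.6, 0, 0]
    - [1, 0, 0, 40, 0]
    - [1, 0, 0, 40, 0]
    - [1, -9, -20, 20, 0]
    - [1, -9, -20, 20, 0]
    - [1, -9, -20, 20, 0]
    - [1, -9, -20, 20, 0]
    - [1, -9, -20, 20, 0]
    - [1, -9, -20, 20, 0]
    - [1, 0, 0, 0, 0]
    - [1, 0, 0, 0, 0]
    - [1, 0, 0, 0, 0]

```text
clock: 15.55
position: [0.6326, -0.215, 0.2408]
ee_rot: [-1.854, -2.535, -0.001]
force: [-0.3, -0.2, 0.1]
width: 0.007
gripper_force: 0.0
```

```bash
cat >> h.py <<'E'
def wedge(d,roi):
    # pale wedge: brightest wood; threshold against board by Otsu on V*(1-S)
    x0,y0,x1,y1=roi; im=d["image"][y0:y1,x0:x1]; b=im[...,2]
    t,m=cv2.threshold(cv2.GaussianBlur(b,(3,3),0),0,255,cv2.THRESH_BINARY+cv2.THRESH_OTSU)
    c=max(cv2.findContours(m,0,2)[0],key=cv2.contourArea)
    q=cv2.approxPolyDP(c,0.03*cv2.arcLength(c,True),True)[:,0]+[x0,y0]
    return t,cv2.contourArea(c),q
E
python3 - <<'E'
from h import *
import pickle
o=observe(); print(o["clock"],o["position"],tob(o["position"]))
d=get_image("wrist"); pickle.dump(d,open("t7.pkl","wb")); stone(d,170)
p=proj(d,[[*tow(*q),.042] for q in[(-126,-91),(-45,-90),(-45,-111),(-124,-126)]]); print(p.round(1).tolist())
x0,y0=(p.min(0)-14).astype(int);x1,y1=(p.max(0)+14).astype(int)
t,a,q=wedge(d,(x0,y0,x1,y1)); print(t,a,q.tolist(), tob(onz(d,q,.042)).round(1).tolist())
c=d["image"][0:250,150:430]; cv2.imwrite("pics/t7.png",cv2.resize(c,None,fx=2.3,fy=2.3,interpolation=2)[:,:,::-1])
E
```

```text
15.55 [ 0.63262594 -0.21499229  0.24079921] [[ -21.28202417 -193.21395075]]
bbox 301 0 58 73
near 32.9 deg -0.21
far 93.5 deg -0.61
+y -1.9 deg 0.8
-y -75.5 deg -0.38
[[164.9, 86.0], [232.9, 84.9], [233.2, 103.3], [168.9, 116.2]]
125.0 4318.5 [[175, 70], [165, 93], [179, 129], [239, 128], [246, 70]] [[-112.7, -73.3], [-126.6, -99.0], [-112.6, -141.5], [-38.4, -140.3], [-29.4, -73.5]]
```

View pics/t7.png

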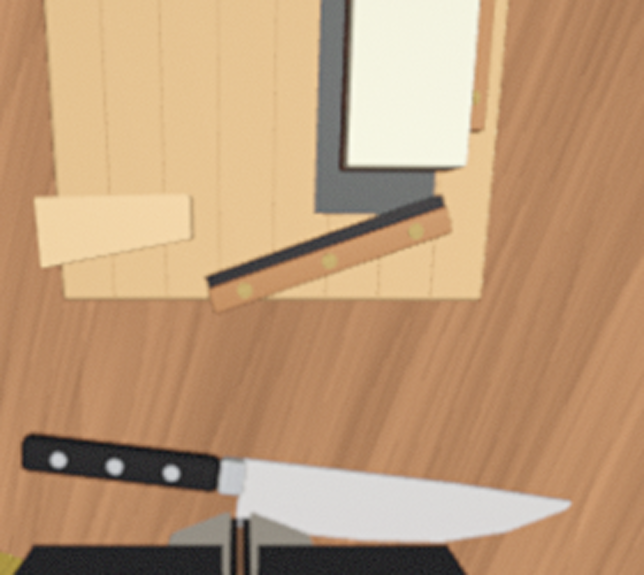

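The stone is home: its −y end is at −75.5 mm and its far side is on the fence. The wedge top corners (crop 36,198 / 190,195 / 190,238 / 40,266) match my estimate. That was the 10th and last picture, so I continue from numbers. First I side-shift the wedge about 12 mm to +y so its flat side lines up with the stone's end.

Call:
drive_tool:
  steps:
    - [1, -18.5, 8.5, -30, 0.06]
    - [1, -18.5, 8.5, -30, 0.06]
    - [1, -18.5, 8.5, -30, 0.065]
    - [1, -18.5, 8.5, -30, 0]
    - [1, 0, 0, -31, 0]
    - [1, 0, 0, -31, 0]
    - [1, 0, 0, -31, 0]
    - [1, 0, 0, 0, 0]
    - [1, 0, 0, 0, 0]

```text
clock: 16.35
position: [0.5575, -0.1803, 0.0268]
ee_rot: [-1.609, -2.693, 0.001]
force: [0.7, -0.1, 0.5]
width: 0.004
gripper_force: 0.0
```

Call:
drive_tool:
  steps:
    - [1, -1.4, 2.6, 0, 0]
    - [1, -1.4, 2.6, 0, 0]
    - [1, -1.4, 2.6, 0, 0]
    - [1, -0.7, 1.3, 0, 0]
    - [1, -0.7, 1.3, 0, 0]
    - [1, -0.7, 1.3, 0, 0]
    - [1, -0.7, 1.3, 0, 0]

```text
clock: 16.93
position: [0.5518, -0.1691, 0.0286]
ee_rot: [1.614, 2.695, 0.0]
force: [-0.6, -0.4, 0.1]
width: 0.003
gripper_force: 0.1
```

Run:
```python
from h import *
import pickle
o=observe(); print(o["clock"],o["position"],o["force"],tob(o["position"]))
t=pickle.load(open("t7.pkl","rb"))
c7=lambda p:np.array(p,float)/2.3+[150,0]
print("keeper front z36",tob(onz(t,c7([[207,278],[440,196]]),.036)),"back of rubber",tob(onz(t,c7([[212,288],[444,208]]),.036)))
d=get_image("wrist"); pickle.dump(d,open("t8.pkl","wb"))
# flat side edge of wedge: strongest gradient in blue along columns, searched near y=-95..-70
for x in range(-120,-45,10):
    ys=np.arange(-100,-65,.5); p=proj(d,[[*tow(x,yy),.042] for yy in ys])
    g=cv2.remap(d["image"][...,2].astype(np.float32),p[:,0].astype(np.float32).reshape(1,-1),p[:,1].astype(np.float32).reshape(1,-1),1)[0]
    print(x,p[0].round(0),[int(v) for v in g[::4]])
```

```text
16.9333 [ 0.55179566 -0.16914036  0.02860319] [-0.64091531 -0.35859523  0.07869938] [[ -84.53363686 -125.1318835 ]]
keeper front z36 [[ -37.32043721 -132.01170931]
 [  85.68100255  -89.33219659]] back of rubber [[ -34.66138535 -137.31582425]
 [  88.30702317  -95.3209416 ]]
-120 [195. 199.] [159, 160, 159, 160, 161, 159, 161, 143, 90, 86, 95, 94, 94, 97, 99, 100, 99, 91]
-110 [213. 202.] [160, 159, 160, 160, 160, 159, 160, 150, 87, 86, 136, 140, 140, 140, 138, 140, 139, 139]
-100 [232. 205.] [160, 160, 160, 159, 160, 160, 160, 156, 85, 87, 130, 141, 140, 140, 139, 140, 140, 140]
-90 [250. 208.] [159, 160, 160, 158, 161, 158, 160, 159, 87, 87, 122, 139, 139, 140, 140, 140, 141, 141]
-80 [268. 211.] [159, 160, 160, 160, 160, 159, 161, 160, 90, 88, 114, 140, 139, 140, 140, 141, 142, 141]
-70 [286. 215.] [160, 160, 160, 160, 161, 160, 160, 162, 90, 86, 102, 141, 140, 141, 141, 142, 140, 142]
-60 [304. 218.] [159, 160, 160, 159, 160, 161, 160, 163, 100, 87, 96, 141, 138, 140, 141, 139, 140, 141]
-50 [321. 221.] [160, 160, 160, 161, 161, 160, 160, 162, 111, 132, 140, 139, 141, 141, 141, 141, 140, 140]
```

Call:
drive_tool:
  steps:
    - [1, -0.5, 0.9, 0, 0]
    - [1, -0.5, 0.9, 0, 0]
    - [1, -0.5, 0.9, 0, 0]
    - [1, -0.5, 0.9, 0, 0]
    - [1, -0.5, 0.9, 0, 0]
    - [1, 0, 0, 0, 0]

```text
clock: 17.48
position: [0.5491, -0.1643, 0.0282]
ee_rot: [-1.613, -2.695, -0.0]
force: [0.5, 0.8, 0.1]
width: 0.003
gripper_force: 0.0
```

```bash
cat >> h.py <<'E'
def scan(d,pts,z):
    p=proj(d,[[*tow(*q),z] for q in pts]).astype(np.float32)
    return p,cv2.remap(d["image"][...,2].astype(np.float32),p[:,0].reshape(1,-1),p[:,1].reshape(1,-1),1)[0]
def flat(d,xs,y0=-100,y1=-65,z=.042):
    out=[]
    for x in xs:
        ys=np.arange(y0,y1,.5); p,g=scan(d,[(x,y) for y in ys],z)
        k=np.diff(g); i=k.argmin(); out.append((x,ys[i]+.25,int(k[i])))
    return out
E
python3 - <<'E'
from h import *
o=observe(); print(o["clock"],o["position"],o["force"],tob(o["position"]))
d=get_image("wrist"); print(flat(d,range(-125,-35,10)))
E
```

```text
17.4833 [ 0.54908885 -0.16428205  0.02819735] [0.48297866 0.76714894 0.0998891 ] [[ -85.65026879 -119.68366374]]
[(-125, np.float64(-80.25), -28), (-115, np.float64(-79.75), -30), (-105, np.float64(-79.75), -29), (-95, np.float64(-79.25), -27), (-85, np.float64(-79.25), -29), (-75, np.float64(-79.25), -28), (-65, np.float64(-78.75), -27), (-55, np.float64(-78.75), -26), (-45, np.float64(-74.25), -2)]
```

Call:
drive_tool:
  steps:
    - [1, -0.5, 0.9, 0, 0]
    - [1, -0.3, 0.5, 0, 0]
    - [1, 0, 0, 0, 0]
    - [1, 2, -3.8, 0, 0]
    - [1, 3.5, -6.6, 0, 0]
    - [1, 0, 0, 30, 0]
    - [1, 0, 0, 32, 0]
    - [1, -20, 3, 0, -0.06]
    - [1, -20, 3, 0, -0.06]
    - [1, -20, 3, 0, -0.065]
    - [1, -21, 2.5, 0, 0]
    - [1, 0, 0, 0, 0]
    - [1, 0, 0, 0, 0]

```text
clock: 18.62
position: [0.4725, -0.1629, 0.0905]
ee_rot: [1.856, 2.534, -0.001]
force: [0.5, 0.1, 0.7]
width: 0.011
gripper_force: 0.0
```

Run:
```python
from h import *
import pickle
o=observe(); print(o["clock"],o["position"],o["force"],tob(o["position"]),R(o["ee_rot"])[:2,1])
d=get_image("wrist"); pickle.dump(d,open("t9.pkl","wb")); print(flat(d,range(-125,-35,10)))
for y in(-85,-90,-95,-100,-105,-110):
    xs=np.arange(-145,-115,.5); p,g=scan(d,[(x,y) for x in xs],.042); k=np.diff(g); i=np.abs(k).argmax(); print("rear",y,p[i],xs[i]+.25,k[i])
for y in(-82,-86,-90,-94):
    xs=np.arange(-60,-35,.5); p,g=scan(d,[(x,y) for x in xs],.042); k=np.diff(g); i=np.abs(k).argmax(); print("tip",y,p[i],xs[i]+.25,k[i])
```

```text
18.6167 [ 0.47249807 -0.16287092  0.09053174] [0.54855344 0.11865691 0.72449896] [[-158.25404848  -95.25356913]] [0.95343374 0.30160251]
[(-125, np.float64(-78.75), -20), (-115, np.float64(-78.75), -19), (-105, np.float64(-77.75), -20), (-95, np.float64(-77.75), -24), (-85, np.float64(-77.75), -21), (-75, np.float64(-77.75), -20), (-65, np.float64(-77.25), -18), (-55, np.float64(-77.25), -23), (-45, np.float64(-74.75), -1)]
rear -85 [289.6717  199.35744] -129.25 28.455078
rear -90 [290.07495 205.48512] -128.75 28.546875
rear -95 [289.18948 211.53107] -129.25 34.04297
rear -100 [288.9515  217.49629] -129.25 33.0
rear -105 [289.34824 223.38148] -128.75 36.640625
rear -110 [289.11023 229.18835] -128.75 32.773438
tip -82 [401.4152  195.64923] -42.75 9.981445
tip -86 [399.37665 200.55307] -43.75 -9.921875
tip -90 [397.98343 205.40614] -44.25 -11.270508
tip -94 [399.10123 210.20378] -42.75 7.8964844
```

Call:
drive_tool:
  steps:
    - [1, 0, 0, -31, 0]
    - [1, 0, 0, -31.5, 0]
    - [1, 0, 0, 0, 0]
    - [1, 4.8, 1.5, 0, 0]
    - [1, 4.8, 1.5, 0, 0]
    - [1, 4.8, 1.5, 0, 0]
    - [1, 4.8, 1.5, 0, 0]
    - [1, 4.8, 1.5, 0, 0]
    - [1, 4.8, 1.5, 0, 0]
    - [1, 4.8, 1.5, 0, 0]
    - [1, 4.8, 1.5, 0, 0]
    - [1, 4.8, 1.5, 0, 0]
    - [1, 4.8, 1.5, 0, 0]
    - [1, 4.8, 1.5, 0, 0]
    - [1, 4.8, 1.5, 0, 0]
    - [1, 4.8, 1.5, 0, 0]
    - [1, 4.8, 1.5, 0, 0]
    - [1, 4.8, 1.5, 0, 0]
    - [1, 0, 0, 0, 0]

```text
clock: 20.25
position: [0.5462, -0.139, 0.0278]
ee_rot: [1.855, 2.535, 0.002]
force: [0.2, -0.1, 0.3]
width: 0.001
gripper_force: 0.0
```

Run:
```python
from h import *
import pickle
o=observe(); print(o["clock"],o["position"],o["force"],tob(o["position"]))
d=get_image("wrist"); pickle.dump(d,open("t10.pkl","wb")); print([(a,float(b),c) for a,b,c in flat(d,range(-65,34,10))])
```

```text
20.25 [ 0.54619219 -0.13897936  0.02783707] [ 0.20188229 -0.08745248  0.30445063] [[-80.78595771 -94.68455987]]
[(-65, -90.25, -5), (-55, -78.75, -28), (-45, -77.75, -24), (-35, -76.75, -33), (-25, -76.25, -27), (-15, -75.25, -26), (-5, -74.25, -26), (5, -73.25, -25), (15, -72.75, -36), (25, -70.75, -26)]
```

The wedge yawed about 5° left because I pushed below its centre of mass, so its tip would hit the stone's corner. I'll back off and straighten it from the +y side with the flat of the closed fingers.

Call:
drive_tool:
  steps:
    - [1, -2.9, -0.9, 0, 0]
    - [1, -2.9, -0.9, 0, 0]
    - [1, 0, 0, 30, 0]
    - [1, 0, 0, 30, 0]
    - [1, 26, 23.5, 0, 0]
    - [1, 26, 23.5, 0, 0]
    - [1, 25, 23, 0, 0]
    - [1, 0, 0, 0, 0]
    - [1, 0, 0, -30, 0]
    - [1, 0, 0, -30, 0]
    - [1, 0, 0, 0, 0]
    - [1, 0.5, -1.4, 0, 0]
    - [1, 0.5, -1.4, 0, 0]
    - [1, 0.5, -1.4, 0, 0]
    - [1, 0.5, -1.4, 0, 0]
    - [1, 0.5, -1.4, 0, 0]
    - [1, 0, 0, 0, 0]

```text
clock: 21.72
position: [0.6192, -0.0791, 0.0286]
ee_rot: [1.856, 2.533, 0.001]
force: [0.5, -1.3, -0.3]
width: 0.004
gripper_force: 0.0
```

Run:
```python
from h import *
o=observe(); print(o["clock"],o["position"],o["force"],tob(o["position"]))
```

```text
21.7167 [ 0.6191786  -0.07907964  0.02863503] [ 0.47383416 -1.33008617 -0.32363473] [[  6.86025638 -59.56855084]]
```

Call:
drive_tool:
  steps:
    - [1, 0.5, -1.4, 0, 0]
    - [1, 0.5, -1.4, 0, 0]
    - [1, 0.5, -1.4, 0, 0]
    - [1, 0.5, -1.4, 0, 0]
    - [1, 0.2, -0.6, 0, 0]
    - [1, 0, 0, 0, 0]
    - [1, -1, 2.9, 0, 0]
    - [1, -1.5, 4.8, 0, 0]
    - [1, 0, 0, 35, 0]
    - [1, 0, 0, 40, 0]
    - [1, -4, -20, 0, 0]
    - [1, -4, -20, 0, 0]
    - [1, -4, -20, 0, 0]
    - [1, -4, -20, 0, 0]
    - [1, -4, -20, 0, 0]
    - [1, 0, 0, 0, 0]
    - [1, 0, 0, 0, 0]

```text
clock: 23.13
position: [0.5978, -0.1778, 0.1026]
ee_rot: [-1.859, -2.533, 0.001]
force: [0.5, 0.9, -0.6]
width: 0.003
gripper_force: 0.0
```

```bash
cat >> h.py <<'E'
def ends(d,ys,x0,x1,z=.042):
    for y in ys:
        xs=np.arange(x0,x1,.5); p,g=scan(d,[(x,y) for x in xs],z); k=np.diff(g); i=np.abs(k).argmax(); print("end",y,p[i].round(0),xs[i]+.25,k[i])
E
python3 - <<'E'
from h import *
import pickle
o=observe(); print(o["clock"],o["position"],o["force"],tob(o["position"]))
d=get_image("wrist"); pickle.dump(d,open("t11.pkl","wb")); print([(a,float(b),int(c)) for a,b,c in flat(d,range(-55,34,8))])
ends(d,(-84,-88,-92,-96,-100),-75,-40); ends(d,(-82,-86,-90,-94),5,45)
E
```

```text
23.1333 [ 0.59781921 -0.17775791  0.10260992] [ 0.49695198  0.87237686 -0.63698555] [[ -43.24764829 -147.22026134]]
[(-55, -78.75, -18), (-47, -78.25, -14), (-39, -77.75, -21), (-31, -77.75, -16), (-23, -77.25, -18), (-15, -77.25, -17), (-7, -76.25, -19), (1, -76.25, -21), (9, -75.75, -18), (17, -75.75, -22), (25, -95.75, -9), (33, -94.75, -9)]
end -84 [226. 128.] -62.75 5.9677734
end -88 [227. 133.] -62.25 5.15625
end -92 [227. 139.] -62.25 6.1015625
end -96 [227. 144.] -62.25 7.341797
end -100 [229. 149.] -61.25 4.875
end -82 [333. 125.] 18.25 -15.75
end -86 [332. 131.] 17.75 -19.359375
end -90 [332. 136.] 18.25 -21.615234
end -94 [332. 141.] 18.25 -17.478516
```

Call:
drive_tool:
  steps:
    - [1, 4.5, 26.5, 0, 0]
    - [1, 4.5, 26.5, 0, 0]
    - [1, 4.5, 26.5, 0, 0]
    - [1, 4.5, 26, 0, 0]
    - [1, 0, 0, -37, 0]
    - [1, 0, 0, -37, 0]
    - [1, 0, 0, 0, 0]
    - [1, 0.9, -2.8, 0, 0]
    - [1, 0.9, -2.8, 0, 0]
    - [1, 0.9, -2.8, 0, 0]
    - [1, 0.5, -1.4, 0, 0]
    - [1, 0.5, -1.4, 0, 0]
    - [1, 0.5, -1.4, 0, 0]
    - [1, 0.4, -1.4, 0, 0]
    - [1, 0, 0, 0, 0]
    - [1, 0, 0, 0, 0]

```text
clock: 24.52
position: [0.6209, -0.0855, 0.0288]
ee_rot: [1.856, 2.535, 0.0]
force: [0.4, -0.6, -0.7]
width: 0.007
gripper_force: 0.0
```

Run:
```python
from h import *
import pickle
o=observe(); print(o["clock"],o["position"],o["force"],tob(o["position"]))
d=pickle.load(open("t11.pkl","rb"))
print([(a,float(b),int(c)) for a,b,c in [( x,)+(lambda ys,g:(ys[np.diff(g).argmax()]+.25,np.diff(g).max()))(np.arange(-90,-60,.5),scan(d,[(x,y) for y in np.arange(-90,-60,.5)],.05)[1]) for x in range(40,92,8)]])
```

```text
24.5167 [ 0.62089769 -0.08546906  0.0288242 ] [ 0.36548326 -0.61749419 -0.6744202 ] [[  6.57362461 -66.17898465]]
[(40, -75.75, 33), (48, -75.25, 30), (56, -75.75, 32), (64, -75.75, 34), (72, -85.75, 29), (80, -75.25, 27), (88, -75.25, 28)]
```

Call:
drive_tool:
  steps:
    - [1, 0.4, -1.2, 0, 0]
    - [1, 0.4, -1.2, 0, 0]
    - [1, 0, 0, 0, 0]
    - [1, -1, 2.9, 0, 0]
    - [1, -1.5, 4.8, 0, 0]
    - [1, 0, 0, 35, 0]
    - [1, 0, 0, 40, 0]
    - [1, -4, -20, 0, 0]
    - [1, -4, -20, 0, 0]
    - [1, -4, -20, 0, 0]
    - [1, -4, -20, 0, 0]
    - [1, -4, -20, 0, 0]
    - [1, 0, 0, 0, 0]
    - [1, 0, 0, 0, 0]

```text
clock: 25.68
position: [0.5987, -0.181, 0.1036]
ee_rot: [-1.859, -2.533, 0.001]
force: [0.1, 0.8, -0.1]
width: 0.003
gripper_force: 0.0
```

Run:
```python
from h import *
import pickle
o=observe(); print(o["clock"],o["position"],o["force"],tob(o["position"]))
d=get_image("wrist"); pickle.dump(d,open("t12.pkl","wb")); print([(a,float(b),int(c)) for a,b,c in flat(d,range(-55,20,8))])
ends(d,(-84,-92,-100),-75,-40); ends(d,(-82,-90,-94),5,45)
```

```text
25.6833 [ 0.59873202 -0.181018    0.10361214] [ 0.11625406  0.79660783 -0.09748178] [[ -43.35987647 -150.60387237]]
[(-55, -78.25, -15), (-47, -78.75, -12), (-39, -78.75, -12), (-31, -78.25, -12), (-23, -79.25, -13), (-15, -79.25, -14), (-7, -79.25, -15), (1, -79.25, -17), (9, -79.25, -15), (17, -78.75, -21)]
end -84 [226. 123.] -62.75 7.21875
end -92 [226. 134.] -62.75 6.044922
end -100 [227. 144.] -62.25 6.7558594
end -82 [333. 121.] 18.25 -20.753906
end -90 [332. 131.] 18.25 -17.291016
end -94 [332. 137.] 18.25 -17.109375
```

Call:
drive_tool:
  steps:
    - [1, -21, 13.5, 0, 0]
    - [1, -21, 13.5, 0, 0]
    - [1, -21.5, 13.5, 0, 0]
    - [1, 0, 0, 0, 0]
    - [1, 0, 0, -37, 0]
    - [1, 0, 0, -38, 0]
    - [1, 0, 0, 0, 0]
    - [1, 3.8, 1.2, 0, 0]
    - [1, 3.8, 1.2, 0, 0]
    - [1, 3.8, 1.2, 0, 0]
    - [1, 3.8, 1.2, 0, 0]
    - [1, 3.8, 1.2, 0, 0]
    - [1, 3.8, 1.2, 0, 0]
    - [1, 3.8, 1.2, 0, 0]
    - [1, 3.8, 1.2, 0, 0]
    - [1, 0, 0, 0, 0]

```text
clock: 27.07
position: [0.5673, -0.1302, 0.03]
ee_rot: [1.855, 2.533, 0.0]
force: [-1.8, -2.1, 6.4]
width: 0.006
gripper_force: 3.2
```

Run:
```python
from h import *
import pickle
o=observe(); print(o["clock"],o["position"],o["force"],tob(o["position"]))
d=get_image("wrist"); pickle.dump(d,open("t13.pkl","wb")); print([(a,float(b),int(c)) for a,b,c in flat(d,range(-55,60,8),-95,-70)])
```

```text
27.0667 [ 0.56726577 -0.13021412  0.0300002 ] [-1.84769621 -2.09347113  6.38855587] [[-58.05049795 -92.67853305]]
[(-55, -93.25, -5), (-47, -94.75, -4), (-39, -79.25, -24), (-31, -79.25, -23), (-23, -79.25, -22), (-15, -78.75, -21), (-7, -78.75, -22), (1, -78.75, -32), (9, -78.75, -25), (17, -78.75, -25), (25, -78.25, -22), (33, -78.25, -22), (41, -92.25, -6), (49, -89.75, -5), (57, -87.25, -11)]
```

Call:
drive_tool:
  steps:
    - [1, 0, 0, 0, 0]
    - [1, 0, 0, 0, 0]

```text
clock: 27.28
position: [0.5672, -0.1303, 0.03]
ee_rot: [1.855, 2.533, 0.001]
force: [-0.3, -0.6, 5.8]
width: 0.007
gripper_force: 2.7
```

Run:
```python
from h import *
import pickle
o=observe(); print(o["clock"],o["position"],o["force"],o["ft_torque"],o["gripper_force"],tob(o["position"]))
d=pickle.load(open("t13.pkl","rb"))
# wedge top height: flat edge seen at rear & tip; tip end location along x
ends(d,(-82,-86,-90),25,60); ends(d,(-82,-86),-50,-30)
print(proj(d,[[*tow(33,-78.3),.042],[*tow(-39,-79.3),.042]]))
```

```text
27.2833 [ 0.56717469 -0.13026906  0.02996936] [-0.34999822 -0.61181128  5.82313602] [-0.16480122  0.07460537 -0.03164139] 2.702113251434639 [[-58.15390224 -92.70347014]]
end -82 [421. 232.] 39.25 -23.919922
end -86 [420. 239.] 39.25 -24.205078
end -90 [419. 245.] 39.25 -37.33008
end -82 [284. 233.] -39.75 9.144531
end -86 [271. 239.] -46.75 -9.1875
[[412.1509798  226.42962293]
 [285.58551539 228.43609252]]
```

Call:
drive_tool:
  steps:
    - [1, -1.9, -0.6, 0, 0]
    - [1, 0, 0, 1.5, 0]
    - [1, 0, 0, 0, 0]

```text
clock: 27.53
position: [0.5644, -0.1306, 0.0307]
ee_rot: [1.856, 2.534, 0.0]
force: [0.5, 0.8, -0.4]
width: 0.005
gripper_force: 0.0
```

Call:
drive_tool:
  steps:
    - [1, 1.9, 0.6, 0, 0]
    - [1, 1.9, 0.6, 0, 0]
    - [1, 1.9, 0.6, 0, 0]

```text
clock: 27.78
position: [0.5702, -0.1287, 0.0302]
ee_rot: [-1.856, -2.535, -0.0]
force: [-0.3, -0.4, 1.1]
width: 0.003
gripper_force: 0.3
```

Call:
drive_tool:
  steps:
    - [1, 1.9, 0.6, 0, 0]
    - [1, 1.9, 0.6, 0, 0]
    - [1, 1.9, 0.6, 0, 0]
    - [1, 1.9, 0.6, 0, 0]
    - [1, 1.9, 0.6, 0, 0]

```text
clock: 28.2
position: [0.5796, -0.1257, 0.0302]
ee_rot: [-1.856, -2.535, -0.0]
force: [-1.4, 0.3, -0.5]
width: 0.009
gripper_force: 0.3
```

Run:
```python
from h import *
import pickle
o=observe(); print(o["clock"],o["position"],o["force"],o["gripper_force"],tob(o["position"]))
d=get_image("wrist"); pickle.dump(d,open("t14.pkl","wb")); print([(a,float(b),int(c)) for a,b,c in flat(d,range(-31,34,8),-95,-70)])
ends(d,(-82,-86,-90),25,70)
```

```text
28.2 [ 0.57961392 -0.12568404  0.03021775] [-1.42287263  0.27953719 -0.53336392] 0.29308069206308573 [[-44.91119379 -92.08087152]]
[(-31, -86.25, -9), (-23, -78.75, -22), (-15, -78.75, -22), (-7, -78.25, -28), (1, -78.25, -26), (9, -77.75, -30), (17, -77.75, -21), (25, -77.25, -28), (33, -76.75, -22)]
end -82 [422. 233.] 52.75 -21.34961
end -86 [420. 240.] 52.75 -41.117188
end -90 [420. 246.] 53.25 -45.140625
```

Call:
drive_tool:
  steps:
    - [1, 1.4, 0.45, 0, 0]
    - [1, 1.4, 0.45, 0, 0]
    - [1, 1.4, 0.45, 0, 0]

```text
clock: 28.5
position: [0.5837, -0.1245, 0.0302]
ee_rot: [1.856, 2.535, -0.0]
force: [-0.3, 0.4, 0.3]
width: 0.003
gripper_force: 0.3
```

Call:
drive_tool:
  steps:
    - [1, 1.4, 0.45, 0, 0]
    - [1, 1.4, 0.45, 0, 0]
    - [1, 1.4, 0.45, 0, 0]

```text
clock: 28.75
position: [0.5862, -0.1237, 0.0299]
ee_rot: [-1.855, -2.533, 0.004]
force: [-8.5, -2.6, 6.1]
width: 0.005
gripper_force: 5.3
```

Run:
```python
from h import *
import pickle
o=observe(); print(o["clock"],o["position"],o["force"],o["gripper_force"],tob(o["position"]))
d=get_image("wrist"); pickle.dump(d,open("t15.pkl","wb")); print([(a,float(b),int(c)) for a,b,c in flat(d,range(-23,34,8),-95,-70)])
ends(d,(-80,-84,-88,-92),35,75); stone(d,215)
print(proj(d,[[*tow(60,-98),.042],[*tow(60,-76),.05]]))
```

```text
28.75 [ 0.5861918  -0.12372591  0.02989043] [-8.45327653 -2.57833738  6.05892055] 5.293274181894958 [[-38.04902401 -92.19638164]]
[(-23, -79.25, -10), (-15, -78.75, -23), (-7, -78.75, -25), (1, -78.25, -25), (9, -78.25, -25), (17, -77.75, -26), (25, -77.25, -23), (33, -76.75, -23)]
end -80 [446. 230.] 73.25 22.992188
end -84 [421. 237.] 59.25 -48.08203
end -88 [420. 243.] 59.25 -40.67285
end -92 [419. 249.] 59.25 -39.714844
bbox 388 0 124 215
near 33.4 deg -0.15
far 87.1 deg -11.16
+y 32.7 deg 29.11
-y -67.3 deg 0.35
[[418.41921245 258.2515214 ]
 [433.53580514 229.63240352]]
```

The wedge tip binds at x≈59, where the measured gap is 22 mm. That matches the 19° keeper I measured. It sits about 2° off the stone's end, so I'll shift the push point to the +y side of its rear face so its flat side closes onto the stone.

Call:
drive_tool:
  steps:
    - [1, -1.9, -0.6, 0, 0]
    - [1, -3.8, -1.2, 0, 0]
    - [1, -1.2, 3.9, 1, 0]
    - [1, -1.2, 3.9, 0, 0]
    - [1, 0, 0, 0, 0]
    - [1, 2.4, 0.8, 0, 0]
    - [1, 1.9, 0.6, 0, 0]

```text
clock: 29.38
position: [0.5845, -0.1154, 0.0313]
ee_rot: [1.855, 2.535, 0.001]
force: [0.6, -0.8, 0.1]
width: 0.001
gripper_force: 0.3
```

Call:
drive_tool:
  steps:
    - [1, 1, 0.3, 0, 0]
    - [1, 1, 0.3, 0, 0]

```text
clock: 29.55
position: [0.585, -0.1154, 0.031]
ee_rot: [-1.855, -2.533, 0.003]
force: [-7.7, -1.1, 6.9]
width: 0.008
gripper_force: 4.7
```

Run:
```python
from h import *
import pickle
o=observe(); print(o["clock"],o["position"],o["force"],o["gripper_force"],tob(o["position"]))
d=get_image("wrist"); print([(a,float(b),int(c)) for a,b,c in flat(d,range(-23,34,8),-90,-70)])
ends(d,(-84,-88,-92),35,75)
```

```text
29.55 [ 0.58499008 -0.11535529  0.03102195] [-7.70331433 -1.06117414  6.87281841] 4.738991964143224 [[-36.67194448 -83.85281772]]
[(-23, -85.75, -7), (-15, -74.25, -3), (-7, -81.75, -5), (1, -77.25, -5), (9, -85.75, -5), (17, -83.25, -6), (25, -77.25, -31), (33, -77.25, -22)]
end -84 [415. 249.] 59.25 -47.743164
end -88 [414. 255.] 59.25 -42.301758
end -92 [413. 261.] 59.75 -29.15039
```

Call:
drive_tool:
  steps:
    - [1, 0.5, 0.15, 0.6, 0]
    - [1, 0.5, 0.15, 0.4, 0]

```text
clock: 29.77
position: [0.5855, -0.1154, 0.0318]
ee_rot: [-1.855, -2.533, 0.004]
force: [-4.7, -0.9, 1.7]
width: 0.002
gripper_force: 2.6
```

Run:
```python
from h import *
o=observe(); print(o["clock"],o["position"],o["force"],o["gripper_force"],tob(o["position"]))
d=get_image("wrist"); print([(a,float(b),int(c)) for a,b,c in flat(d,range(13,34,4),-84,-70)])
ends(d,(-84,-88,-92),35,75)
f=d["image"][...,2]
```

```text
29.7667 [ 0.58548944 -0.11536582  0.03175086] [-4.70942882 -0.85967689  1.73123235] 2.577071741718342 [[-36.19897217 -84.01336838]]
[(13, -82.75, -3), (17, -79.25, -3), (21, -77.75, -20), (25, -77.25, -25), (29, -77.25, -28), (33, -77.25, -25)]
end -84 [414. 248.] 59.25 -36.617188
end -88 [413. 254.] 59.25 -37.847656
end -92 [412. 260.] 59.75 -36.884766
```

Call:
drive_tool:
  steps:
    - [1, 1, 0.3, 0.3, 0]
    - [1, 0.5, 0.15, 0.2, 0]

```text
clock: 29.98
position: [0.586, -0.1152, 0.0319]
ee_rot: [-1.855, -2.531, 0.006]
force: [-7.8, -1.5, 1.0]
width: 0.004
gripper_force: 3.7
```

Call:
drive_tool:
  steps:
    - [1, 0.6, 0.2, 0.2, 0]
    - [1, 0, 0, 0, 0]

```text
clock: 30.15
position: [0.5863, -0.1152, 0.032]
ee_rot: [-1.855, -2.531, 0.007]
force: [-8.9, -2.1, 2.7]
width: 0.007
gripper_force: 3.9
```

Run:
```python
from h import *
o=observe(); print(o["clock"],o["position"],o["force"],o["gripper_force"],tob(o["position"]),o["force"][:2]@[.9535,.3015])
d=get_image("wrist"); print([(a,float(b),int(c)) for a,b,c in flat(d,range(13,34,4),-84,-70)])
ends(d,(-84,-88,-92),35,75)
```

```text
30.15 [ 0.58625069 -0.11518082  0.03199653] [-8.93701864 -2.14305418  2.73772522] 3.910523915020576 [[-35.41736533 -84.06640486]] -9.167578104284601
[(13, -79.25, -4), (17, -79.75, -8), (21, -77.25, -26), (25, -77.25, -30), (29, -77.25, -26), (33, -77.25, -22)]
end -84 [413. 248.] 59.75 -48.120117
end -88 [412. 254.] 59.75 -43.79883
end -92 [411. 260.] 59.75 -36.197266
```

Call:
drive_tool:
  steps:
    - [1, 1, 0.3, 0.2, 0]
    - [1, 1, 0.3, 0.2, 0]

```text
clock: 30.37
position: [0.5871, -0.115, 0.0321]
ee_rot: [-1.854, -2.529, 0.009]
force: [-12.4, -2.7, 4.0]
width: 0.004
gripper_force: 5.8
```

Run:
```python
from h import *
o=observe(); print(o["clock"],o["position"],o["force"],o["gripper_force"],tob(o["position"]),o["force"][:2]@[.9535,.3015])
d=get_image("wrist"); print([(a,float(b),int(c)) for a,b,c in flat(d,range(17,34,4),-84,-70)])
ends(d,(-84,-88,-92),35,75)
for x in(62,66,70,74,78): 
    ys=np.arange(-90,-60,.5);p,g=scan(d,[(x,y) for y in ys],.05);k=np.diff(g);print(x,ys[k.argmax()]+.25,k.max())
```

```text
30.3667 [ 0.58706942 -0.11496073  0.03208872] [-12.41946303  -2.72029958   4.02947984] 5.832524550560265 [[-34.57036895 -84.10332474]] -12.662128325433178
[(17, -78.25, -3), (21, -77.25, -26), (25, -77.25, -29), (29, -77.25, -26), (33, -76.75, -23)]
end -84 [413. 248.] 60.25 -36.84375
end -88 [412. 254.] 60.75 -42.001953
end -92 [411. 260.] 60.75 -39.67578
62 -75.75 63.691406
66 -75.75 61.92578
70 -76.25 38.523438
74 -79.75 34.625
78 -75.25 24.982422
```

Call:
drive_tool:
  steps:
    - [1, 0.9, 0.3, 0.2, 0]
    - [1, 0.5, 0.15, 0.1, 0]

```text
clock: 30.58
position: [0.5874, -0.1148, 0.0321]
ee_rot: [-1.854, -2.528, 0.012]
force: [-14.9, -3.1, 5.2]
width: 0.006
gripper_force: 7.0
```

Call:
drive_tool:
  steps:
    - [1, 0.2, 0.1, 0.1, 0]
    - [1, 0, 0, 0, 0]
    - [1, 0, 0, 0, 0]

```text
clock: 30.83
position: [0.5874, -0.1148, 0.0321]
ee_rot: [-1.854, -2.528, 0.012]
force: [-14.1, -3.6, 4.9]
width: 0.007
gripper_force: 6.6
```

15 N is within the snug band and holding. I'll release and check that the wedge and stone stay put.

Call:
drive_tool:
  steps:
    - [1, -1.9, -0.6, 0, 0]
    - [1, -1.9, -0.6, 0, 0]
    - [1, -3.8, -1.2, 0, 0]
    - [1, -9.5, -3, 0, 0]
    - [1, 0, 0, 35, 0]
    - [1, 0, 0, 40, 0]
    - [1, 7, -22, 20, 0]
    - [1, 7, -22, 20, 0]
    - [1, 7, -22, 20, 0]
    - [1, 7, -22, 20, 0]
    - [1, 7, -22, 20, 0]
    - [1, 0, 0, 0, 0]
    - [1, 0, 0, 0, 0]
    - [1, 0, 0, 0, 0]

```text
clock: 32.0
position: [0.6101, -0.2277, 0.2082]
ee_rot: [-1.855, -2.535, -0.001]
force: [0.3, 0.7, -0.1]
width: 0.008
gripper_force: 0.0
```

Run:
```python
from h import *
import pickle
o=observe(); print(o["clock"],o["position"],tob(o["position"]))
d=get_image("wrist"); pickle.dump(d,open("t16.pkl","wb"))
print([(a,float(b),int(c)) for a,b,c in flat(d,range(-20,34,6),-90,-70)])
ends(d,(-80,-84,-88,-92,-95),45,75); ends(d,(-80,-90,-100,-108),-35,0)
for x in range(38,92,8):
    ys=np.arange(-90,-60,.5);p,g=scan(d,[(x,y) for y in ys],.05);k=np.diff(g);print(x,ys[k.argmax()]+.25,int(k.max()),end=" | ")
# slanted side and keeper along y at several x
print()
for x in(-10,5,20,35,50):
    ys=np.arange(-135,-80,1.); p,g=scan(d,[(x,y) for y in ys],.040); print(x,p[0].round(0),[int(v) for v in g])
stone(d,150)
s=get_image("scene"); t=get_image("top"); pickle.dump((s,t),open("st.pkl","wb"))
```

```text
32.0 [ 0.61013376 -0.22770761  0.20823503] [[ -46.56067435 -198.55878761]]
[(-20, -78.25, -2), (-14, -77.75, -7), (-8, -77.75, -6), (-2, -77.75, -5), (4, -77.75, -6), (10, -77.25, -6), (16, -76.75, -8), (22, -76.75, -14), (28, -76.75, -17)]
end -80 [352.  68.] 59.75 -11.71875
end -84 [352.  72.] 60.25 -12.832031
end -88 [352.  76.] 60.25 -13.168945
end -92 [352.  80.] 60.75 -14.926758
end -95 [352.  83.] 60.75 -16.735352
end -80 [277.  67.] -20.25 14.296875
end -90 [277.  77.] -20.25 22.363281
end -100 [277.  87.] -19.75 25.341797
end -108 [277.  95.] -19.75 21.273438
38 -75.75 40 | 46 -75.75 36 | 54 -75.25 31 | 62 -75.75 33 | 70 -76.25 31 | 78 -75.75 31 | 86 -75.75 29 | 
-10 [285. 120.] [104, 104, 105, 107, 107, 106, 97, 80, 64, 65, 64, 64, 62, 62, 78, 112, 140, 149, 150, 149, 149, 149, 151, 163, 170, 172, 173, 172, 172, 172, 172, 172, 172, 173, 172, 172, 173, 174, 173, 173, 173, 173, 174, 173, 172, 173, 173, 172, 174, 174, 173, 174, 174, 174, 174]
5 [299. 120.] [103, 104, 104, 104, 104, 105, 105, 108, 109, 108, 107, 99, 84, 71, 67, 67, 67, 66, 64, 73, 109, 144, 150, 149, 147, 151, 
[... 382 characters left out ...]
 174, 174, 175, 175, 174, 174, 175, 175, 174]
35 [325. 121.] [149, 150, 149, 149, 150, 148, 149, 146, 120, 102, 100, 103, 104, 104, 104, 106, 107, 108, 106, 111, 110, 107, 94, 75, 68, 68, 68, 69, 67, 72, 98, 133, 159, 169, 173, 173, 173, 174, 174, 173, 173, 174, 175, 172, 172, 174, 174, 174, 174, 175, 174, 174, 175, 175, 175]
50 [339. 121.] [149, 149, 150, 149, 149, 149, 148, 149, 150, 151, 151, 151, 147, 131, 104, 99, 104, 109, 107, 104, 108, 108, 109, 109, 109, 110, 107, 95, 77, 67, 66, 68, 68, 67, 75, 108, 151, 172, 175, 174, 173, 174, 174, 175, 176, 174, 174, 174, 175, 174, 174, 174, 175, 175, 175]
bbox 331 0 64 64
near 33.1 deg 0.16
far 93.4 deg 0.16
+y -17.3 deg 1.09
-y -76.1 deg -0.63
```

Call:
drive_tool:
  steps:
    - [1, 13.5, 26.4, 2.5, 0]
    - [1, 13.5, 26.4, 2.5, 0]
    - [1, 13.5, 26.4, 2.5, 0]
    - [1, 13.5, 26.4, 2.5, 0]
    - [1, 13.5, 26.4, 2.5, 0]
    - [1, 13.5, 26.4, 2.5, 0]
    - [1, 13.5, 26.4, 2.5, 0]
    - [1, 13.5, 26.4, 2.5, 0]
    - [1, 0, 0, 0, 0]
    - [1, 0, 0, 0, 0]

```text
clock: 32.98
position: [0.7185, -0.0131, 0.2279]
ee_rot: [-1.848, -2.538, -0.001]
force: [0.0, -0.8, -0.2]
width: 0.01
gripper_force: 0.0
```

Run:
```python
from h import *
import pickle
o=observe(); print(o["clock"],o["position"],tob(o["position"]))
d=get_image("wrist"); pickle.dump(d,open("t17.pkl","wb")); print("cam",tob(d["xyz"]))
im=d["image"].astype(np.float32)
def prof(pts,z):
    p=proj(d,[[*tow(*q),z] for q in pts]).astype(np.float32)
    return p,np.array([cv2.remap(np.ascontiguousarray(im[...,c]),p[:,0].reshape(1,-1),p[:,1].reshape(1,-1),1)[0] for c in range(3)]).T.astype(int)
for y in(80,40,0):
    p,g=prof([(x,y) for x in range(84,116,2)],.05); print("across fence y",y,p[[0,-1]].round(0).tolist(),g.tolist())
for x in(45,65,85):
    p,g=prof([(x,y) for y in range(92,122,2)],.05); print("across stop x",x,p[[0,-1]].round(0).tolist(),g.tolist())
```

```text
32.9833 [ 0.71845719 -0.01312681  0.22791544] [[121.40041404 -26.6054263 ]]
cam [[122.1101923   52.79679146]]
across fence y 80 [[220.0, 80.0], [247.0, 80.0]] [[247, 245, 225], [247, 246, 226], [248, 246, 227], [248, 247, 227], [237, 235, 215], [152, 137, 121], [167, 119, 81], [202, 151, 106], [201, 150, 106], [203, 151, 106], [204, 153, 108], [205, 154, 109], [199, 152, 108], [220, 186, 139], [237, 204, 156], [237, 204, 156]]
across fence y 40 [[221.0, 117.0], [247.0, 117.0]] [[248, 245, 224], [248, 245, 225], [248, 245, 225], [249, 246, 228], [234, 231, 211], [156, 140, 122], [170, 119, 80], [201, 150, 104], [201, 151, 106], [201, 151, 106], [203, 153, 108], [203, 152, 108], [199, 150, 106], [222, 187, 139], [236, 203, 154], [236, 203, 154]]
across fence y 0 [[222.0, 152.0], [247.0, 152.0]] [[248, 244, 224], [248, 244, 223], [248, 244, 225], [249, 245, 225], [238, 234, 215], [158, 145, 129], [171, 121, 82], [200, 148, 102], [200, 148, 103], [199, 147, 101], [199, 148, 101], [201, 149, 104], [195, 147, 101], [223, 187, 140], [235, 201, 153], [235, 201, 152]]
across stop x 45 [[184.0
[... 184 characters left out ...]
126, 84], [200, 149, 104], [200, 147, 103], [201, 150, 105], [201, 150, 106], [201, 150, 105]]
across stop x 65 [[202.0, 69.0], [201.0, 41.0]] [[247, 245, 225], [247, 245, 225], [247, 245, 225], [247, 245, 225], [247, 245, 225], [248, 246, 227], [218, 203, 178], [201, 148, 104], [202, 151, 106], [172, 123, 83], [202, 150, 104], [201, 150, 106], [202, 152, 107], [202, 152, 108], [202, 152, 107]]
across stop x 85 [[220.0, 69.0], [220.0, 41.0]] [[247, 245, 226], [247, 246, 226], [247, 246, 226], [246, 245, 225], [247, 246, 226], [248, 247, 228], [220, 208, 185], [200, 149, 105], [203, 152, 107], [178, 129, 87], [201, 150, 105], [202, 152, 107], [202, 153, 108], [203, 153, 109], [204, 153, 110]]
```

Profiles show the stone meeting fence and stop with no gap, and the wedge stayed where it was pushed. Handing in.

```bash
python3 -c "
from cell import arm
print(arm.sign_off())"
```

```text
the job is handed in; nothing more can be done
None
```

I handed the job in at about 33 s: the stone lies flat, cream face up, against stop and fence, and the wedge was pushed in with about 15 N and stayed when released; but the keeper measured about 19° instead of 9.5°, so the wedge grips only near its tip and bound well short of the stated depth.

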